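# Nip a book square in the cam clamp

## Task

Set the brown-black book up for its glue to dry: first move the eraser off the wooden clamping board onto the table, then slide the book along the board until its far end is against the far stop. Next swing the red cam lever clockwise just far enough that the pad holds the book against the side fence with the gauge pointer over the green band, never well into the red. Finally set the grey weight gently upright on the middle of the book's cover, and leave the paste pot, the bottle and the yellow tin alone.

Things in the scene. Friction and masses are not known exactly. Their poses are not given: they have to be found in the camera images.
- jig: Fixed wooden clamping board, 8 mm thick, on the table. Origin on its underside, right under the origin of a book that is home; x along the board away from the robot, y across it to the left, z up. It spans x -165 to +110, y -82 to +75 mm, plus a tongue (x -39 to +39) out to y +180 mm under the cam clamp. Near end open; left side open but for the clamp.
- side_fence (a point): Middle of the fence along the right of the board, at its top inner edge. Its face is at jig y = -56 mm, from x -145 to +105 mm; top 30 mm above the table.
- far_stop (a point): Middle of the stop across the far end of the board, at its top inner edge. Its face is at jig x = +89 mm, from y -58 to +67 mm; top 30 mm above the table.
- book: Loose brown-black book lying flat on the board, 178 mm along its x, 118 mm along its y (y -56 to +62 mm about the origin), 26 mm thick, 0.32 kg. Origin on its underside, x = 0 in mid length. It starts 50 to 62 mm short of the far stop, a few mm off the fence, nearly parallel to it. Home, its origin is 8 mm above the jig's, axes parallel.
- book_mid (a point): Middle of the book's top cover.
- eraser: Loose blue and white eraser, 21 mm (x) by 46 mm (y) by 13 mm high, lying on the board between the book and the far stop, its length across the board. Origin at the middle of its underside. The left side of the board there is open, so it can be swept off to the left (+y of the jig) or picked.
- eraser_mid (a point): Centre of the eraser: 6.5 mm above what it lies on.
- weight: Loose grey turned paper weight, 0.27 to 0.5 kg: round body 48 mm across and 29 mm high, knob 18 mm across on top, 46 mm high in all. Origin at the middle of its foot, z up. Stands on the table to the right of the board.
- cam_lever (a joint): Angle of the red lever about its upright pivot, 0 (open) to 2.5 rad, growing clockwise from above; starts at 0 to 0.15. At 0 the arm points along jig (-0.966, +0.259), towards the robot; it sweeps through the left (+y) to the far side. Stiff (4 to 7 N at the knob), stays where left. Its eccentric drives jaw and pad 12 mm per rad towards the fence.
- lever_knob (a point): On the axis of the upright round handle at the end of the lever arm, 85 mm from the pivot; the handle is 17 mm thick and stands from 40 to 86 mm above the table, this point at 63 mm. It can be pushed from the side by closed fingers.
- cam_pivot (a point): On the lever's pivot axis, 48 mm above the table, over the tongue left of the board; the hub there is 26 mm across, its top 48 mm above the table. The clamp is set nearer to or farther from the fence from one start to the next.
- pad_face (a point): Centre of the black pressing face of the pad (60 mm wide along the board, 24 mm high), 21 mm above the table; it faces the fence. With the lever open it stands 46 mm nearer the fence than the pivot and 11 to 17 mm clear of the left edge of a book that lies against the fence.
- pad (a joint): How far the sprung pad is pressed back into the jaw, 0 (free) to 0.010 m (solid); 2 N per mm. A black pointer shows it on the gauge atop the jaw: white 0 to 3 mm, green 3 to 7 mm, red 7 to 10 mm; past 8.5 mm the book is crushed. Merely sliding the book across takes under 2 mm.
- paste_pot: White paste pot, 66 mm across, 44 mm high, to the left of the work; leave alone. Origin under its middle.
- dispenser: White dispenser bottle, 48 mm across, 107 mm high, to the far left; leave alone. Origin under its middle.
- tin_wax: Flat round yellow tin, 66 mm across, 22 mm high, to the right; leave alone. Origin under its middle.
Mind the look-alikes: they are no part of the job. What is shaped like the weight but blue is not meant.

How it is judged (in metres and radians):
On the way, in this order (a step that is already met when the one before it is completed fails the run):
1. the eraser is off the board, down on the table (height (world z) of eraser_mid below 0.0115 m and (y of eraser_mid in the frame of jig above 0.087 m or y of eraser_mid in the frame of jig below -0.092 m or x of eraser_mid in the frame of jig above 0.12 m or x of eraser_mid in the frame of jig below -0.175 m)), for 0.2 s.
2. the book's far end is against the far stop (within 5 mm) (x of book in the frame of jig above -0.005 m), for 0.2 s.
3. the cam has taken up the gap: book along the side fence (within 4 mm, 0.04 rad) and pad pressed 2.7 to 7.3 mm (x of book in the frame of jig above -0.005 m and y of book in the frame of jig below 0.004 m and angle between the x axis of book and the x axis of jig, either way round below 0.04 rad and value of joint pad between 0.0027 and 0.0073 m), for 0.3 s.
At the end, for the whole second after the job is handed in: The eraser lies on the table, off the board; the book lies against the far stop (within 5 mm) and along the side fence (within 4 mm and 0.04 rad); the pad is pressed 2.7 to 7.3 mm; the grey weight stands upright on the book's cover within 30 mm of its middle; all are at rest (all of step 1 and all of step 3 and horizontal distance between weight and book_mid below 0.03 m and angle between weight's own z axis and vertical below 0.1 rad and z of weight in the frame of book between 0.022 and 0.031 m and linear speed of each of weight, book, eraser below 0.02 m/s); the robot touches nothing.
It fails at once if the cam is overrun: the pad is pressed more than 8.5 mm (value of joint pad above 0.0085 m).
It fails at once if the weight is dropped (it moves at over 0.6 m/s with no finger on it: a fall of some 18 mm) (linear speed of weight above 0.6 m/s and contact force between the fingers and weight below 0.1 N).
It fails at once if the paste pot is moved more than 15 mm (distance of paste_pot from where it was at the start of the episode above 0.015 m).
It fails at once if the dispenser bottle is moved more than 15 mm (distance of dispenser from where it was at the start of the episode above 0.015 m).
It fails at once if the yellow tin is moved more than 15 mm (distance of tin_wax from where it was at the start of the episode above 0.015 m).
It also fails if it takes over 66 s, if anything falls off the work surface, if the arm or the gripper's body presses on something with over 40 N, if the wrist force passes 120 N, or if a joint passes its speed limit or range.

## Robot

A 6-joint arm with a two-finger parallel gripper is mounted at the origin on the work surface; the furniture and walls round the work are solid. World frame = base frame: x ahead of the robot, y to its left, z up, the work surface at z = 0. Lengths are in mm, angles in rad, forces in N, time in s.
With the tool pointing down it reaches from about 275 to 1000 mm from the base axis. Payload 8.4 kg.
Tool frame: the origin (TCP) lies on the centre line of the jaws, within the pads' length; the fingertips stand 22 mm ahead of it and the grasp point (between the pads) lies 3 mm ahead of it; z points along the fingers, x is the direction in which the jaws open and shut, and the axes are right-handed (so a half turn about z gives the same grasp; the last joint's range is limited). The gripper opens to 85 mm and grips with 20 to 120 N. Pads are 22 mm wide; open, the fingers measure 114 mm over their backs; the gripper's body (76 mm by 85 mm) begins 54 mm behind the grasp point. The pads swing forward as they close: fully open they stand 13 mm farther back than shut.
Start: joints at [-1.186, 0.353, 1.633, -0, 1.155, -0.002], TCP at [235.766, -578.829, 253.281] pointing down, gripper open.
Joint ranges: [-2.63, 2.63], [-0.92, 2.1], [0.06, 2.66], [-1.3, 4.44], [0, 2.69], [-3.02, 3.02]. Speed limits (rad/s): [2.22, 2.22, 2.79, 3.14, 3.14, 3.14].

## Interface

Orientations are given as [roll, pitch, yaw] about the fixed x, y, z axes, in that order (R = Rz(yaw) Ry(pitch) Rx(roll)).
In Python, from rig import status, viewer, job gives the robot as it stands.
- The arm moves only by the tool send_rows, never from a script. Its argument "plan" is a list of rows, each a list of 3 entries, a list of its own where there are three numbers: the shift along the tool's x, y, z in m, then the turn, a rotation vector about the tool's x, y, z in rad, then the opening, from -1 (shut) to 1 (fully open). In form: [[[x, y, z], [rx, ry, rz], jaw], ...]. A call has exactly 5 rows; each row is the pose to reach, as a shift and turn from the pose measured when the call began, along the tool's axes at that moment; what a row does not reach only later rows make up. A row lasts 1/12 s, in which the tool goes at most 41.7 mm and 7.16 degrees, less where a joint would pass 70% of its speed; a pose out of reach is approached as far as the arm can. A call with a gripper value outside its range is refused whole. The fingers move at their own pace and stop on an object; "squeeze" is the grip in N (left out, the last holds). Time passes only in rows, so rows that repeat a pose let the fingers close, or fill a call up. It gives the time, the measured TCP pose, the force and the opening at its end, in the units of the state.
- status.sense(): the state, without advancing time (a new reading comes with each control period).
- viewer.grab_frame(name): name is "scene" or "top"; returns the picture (480x640x3 uint8, red, green, blue); there is no depth.
- viewer.camera_params(name): a dict with "intrinsics" (3x3 intrinsics, pixels), "xyz" and "orientation" of the camera in the world. Camera axes: x right, y down, z forward; pixel columns grow to the right and rows downward; lengths in mm; the calibration is good to about 2 mm. A picture is of the moment at which its call begins. camera_params takes no time and is no camera call.
- job.sign_off(): hands the job in, once; it reports no verdict.
Trained networks look in the newest picture that a camera, given by its name, has taken for a name from the list of things; names that differ only in an ending like _2 or _b are one class to them, and where a whole thing is asked for, a point or a joint stands for the part that bears it (a point fixed in the world has none). Each returns a list of dicts, best first, with "p" (0 to 1); they miss things now and then, are a little off and sometimes report something else, mostly with a low value. They report only what shows in the picture. A call takes as long as a camera call. They do not tell look-alikes from the thing itself.
- viewer.cut_out(label, camera): "mask" (480x640 bool, what is visible of it) and "extent" ([left, top, width, height] in pixels, round what is visible of it).
The state is a dict: "clock": time; "qpos": joint angles; "qvel": joint speeds; "joint_efforts": joint torques, N m; "eef_pos": TCP position; "tcp_rot": TCP orientation; "contact_force": force on the tool from outside, world axes, zero at the start; "wrist_torque": the same for the moment, N m; "opening": opening from 0.0 (shut) to 1.0 (fully open).
Only numpy, scipy, OpenCV 4.12 (cv2) and the standard library are available. Lean on these libraries where they do the work, as an engineer would, in place of code of your own. Each camera call takes 0.05 s, during which the arm holds its last target.

## Working session

There is one attempt and no reset: what is moved stays moved. The work goes in short steps, Python scripts to look and compute and a tool call to move; the robot and the scene stay as the last step left them, time stands still between calls to the robot, and variables do not carry over. Pictures are saved under pics/ and viewed, and the job is handed in when it is done.

Besides the shell and the picture viewer there is one more tool, called after "Request:" as name(argument=value, ...), one argument or row to a line, values as JSON. send_rows: Moves the arm, as the interface text tells. Its arguments: {"type":"object","properties":{"plan":{"type":"array"},"squeeze":{"type":"number"}},"required":["plan"]}

```bash
ls; mkdir -p pics; python3 - <<'E'
from rig import status, viewer, job
import cv2
s=status.sense();print(s)
for n in("scene","top"):
    im=viewer.grab_frame(n);cv2.imwrite(f"pics/{n}0.png",im[:,:,::-1]);print(n,viewer.camera_params(n))
E
```

```text
pics
{'clock': 0.0, 'qpos': array([-1.18642109e+00,  3.53671296e-01,  1.63417830e+00, -1.33890657e-05,
        1.15519916e+00, -2.39617035e-03]), 'qvel': array([-1.25066555e-03, -1.21969513e-04,  2.40158647e-04,  1.09878196e-03,
       -1.22327137e-03,  8.76376293e-05]), 'joint_efforts': array([ 1.98450376e-03, -6.05258274e+01, -3.42064512e+01,  1.22504312e-04,
        9.22589796e-03,  2.73999353e-05]), 'eef_pos': array([ 235.57188177, -578.39562723,  252.52830812]), 'tcp_rot': array([ 3.14158390e+00,  1.45613186e-03, -1.18401951e+00]), 'contact_force': array([-0.41343647,  0.66551957, -0.64215431]), 'wrist_torque': array([-0.00380317,  0.0002437 , -0.01222652]), 'opening': 1.003194570766393}
scene {'intrinsics': array([[555.03781654,   0.        , 329.57995402],
       [  0.        , 555.03781654, 233.91454793],
       [  0.        ,   0.        ,   1.        ]]), 'xyz': array([-482.93335558, -611.95493292,  833.94686354]), 'orientation': array([-2.16869846, -0.02231402, -1.0081864 ])}
top {'intrinsics': array([[539.37169825,   0.        , 318.87588901],
       [  0.        , 539.37169825, 240.07537795],
       [  0.        ,   0.        ,   1.        ]]), 'xyz': array([ 318.85599216,  -33.19674088, 1458.04107202]), 'orientation': array([-3.02924227e+00,  6.08600423e-05, -1.55228193e+00])}
```

View pics/scene0.png

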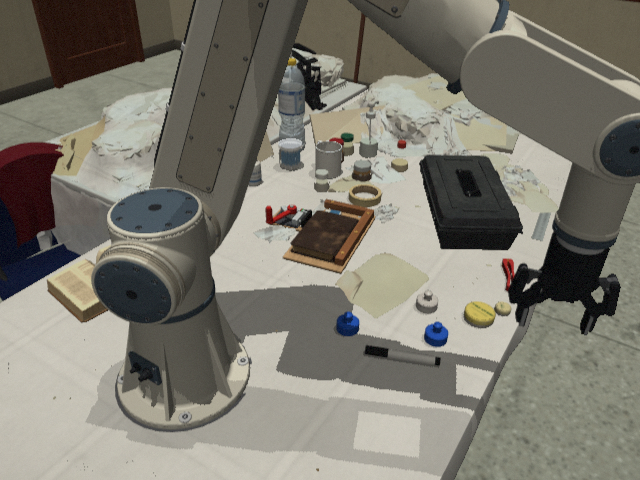

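View pics/top0.png

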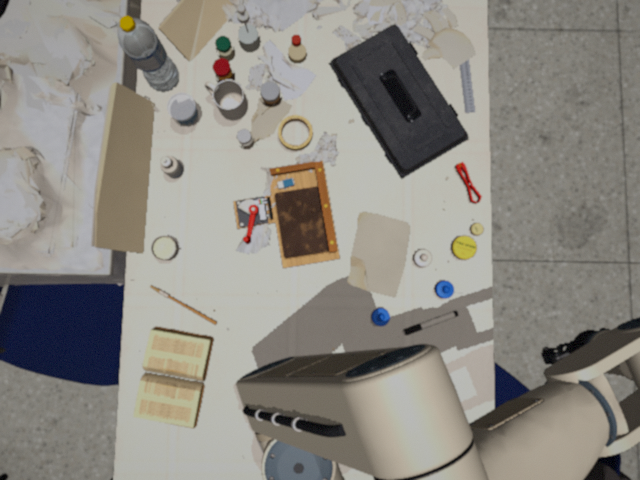

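```bash
cat > h.py <<'E'
import numpy as np, cv2
from scipy.spatial.transform import Rotation as R
from rig import status, viewer
def cam(n):
    c=viewer.camera_params(n);return c['intrinsics'],R.from_euler('xyz',c['orientation']).as_matrix(),np.array(c['xyz'])
def proj(n,P):
    K,Rm,t=cam(n);p=(np.atleast_2d(P)-t)@Rm;q=p@K.T;return q[:,:2]/q[:,2:]
def unproj(n,uv,z):
    K,Rm,t=cam(n);uv=np.atleast_2d(uv);d=np.c_[uv,np.ones(len(uv))]@np.linalg.inv(K).T@Rm.T
    return t+d*((z-t[2])/d[:,2])[:,None]
E
python3 - <<'E'
from h import *
for n,(x0,y0,x1,y1) in dict(top=(220,140,350,280),scene=(240,170,400,290)).items():
    im=cv2.imread(f'pics/{n}0.png')[y0:y1,x0:x1]; cv2.imwrite(f'pics/{n}0z.png',cv2.resize(im,None,fx=4.2,fy=4.2,interpolation=cv2.INTER_CUBIC))
for n in("top","scene"):
  for l in("jig","book","eraser","weight","cam_lever","pad","paste_pot","dispenser","tin_wax","lever_knob"):
    for d in viewer.cut_out(l,n)[:4]:
        ys,xs=np.nonzero(d['mask']); c=(xs.mean(),ys.mean()) if len(xs) else (0,0)
        print(n,l,round(d['p'],2),d['extent'],np.round(c,1),len(xs),unproj(n,c,20)[0].round() if len(xs) else '')
    if l in('book','eraser','jig','weight','lever_knob','pad'):
        pass
E
```

```text
top jig 0.97 [232.3, 158.5, 107.4, 109.9] [303.1 207. ] 2758 [570.  14.  20.]
top book 0.95 [274.9, 185.1, 50.3, 75.5] [300.5 222.5] 3020 [528.  20.  20.]
top book 0.38 [231.9, 162.0, 106.5, 104.5] [303.3 206.5] 2640 [571.  14.  20.]
top weight 0.73 [368.1, 307.8, 24.8, 20.0] [379.7 317. ] 274 [ 280. -194.   20.]
top weight 0.7 [412.1, 249.0, 20.3, 19.7] [422.1 258.3] 286 [ 437. -307.   20.]
top weight 0.53 [433.3, 279.8, 20.7, 20.4] [443.1 289.9] 298 [ 354. -362.   20.]
top cam_lever 0.94 [238.7, 198.7, 20.5, 46.5] [249.2 217.1] 398 [540. 159.  20.]
top pad 0.63 [265.4, 199.8, 8.3, 17.2] [269.1 208.2] 72 [565. 106.  20.]
top paste_pot 0.72 [149.9, 236.3, 26.8, 23.5] [163.8 248.4] 533 [451. 385.  20.]
top dispenser 0.57 [162.3, 158.0, 22.0, 21.1] [171.2 167.2] 403 [673. 376.  20.]
top tin_wax 0.8 [449.7, 235.3, 25.9, 21.8] [463.4 247.8] 476 [ 467. -418.   20.]
top lever_knob 0.72 [239.8, 200.8, 21.6, 44.3] [248.9 217.5] 421 [539. 160.  20.]
scene jig 0.78 [272.3, 198.6, 100.1, 73.6] [338.9 236.9] 1883 [540. -17.  20.]
scene book 0.89 [289.9, 209.7, 67.5, 51.8] [322.9 235.5] 2190 [522
[... 378 characters left out ...]
.9] [347.4 323.8] 482 [ 274. -200.   20.]
scene cam_lever 0.86 [265.8, 202.0, 29.7, 23.9] [279.8 212.6] 384 [549. 179.  20.]
scene cam_lever 0.55 [263.9, 206.4, 49.3, 23.4] [288.7 215.5] 742 [551. 150.  20.]
scene pad 0.67 [298.7, 209.5, 12.6, 20.4] [305.7 217.2] 100 [570. 107.  20.]
scene paste_pot 0.33 [273.9, 198.9, 101.2, 77.2] [339.3 236.5] 2001 [542. -17.  20.]
scene dispenser 0.47 [249.7, 162.0, 13.7, 24.8] [255.4 175.3] 189 [680. 369.  20.]
scene tin_wax 0.95 [461.8, 301.2, 32.3, 25.4] [479.1 313.7] 682 [ 460. -423.   20.]
scene tin_wax 0.47 [263.8, 207.6, 34.5, 16.4] [279.4 213.2] 327 [546. 178.  20.]
scene lever_knob 0.7 [262.7, 207.0, 37.4, 20.0] [279.4 213.1] 315 [547. 179.  20.]
```

View pics/top0z.png

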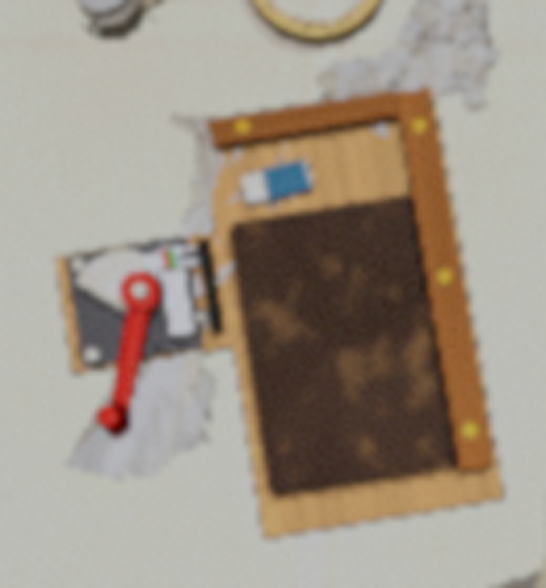

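View pics/scene0z.png

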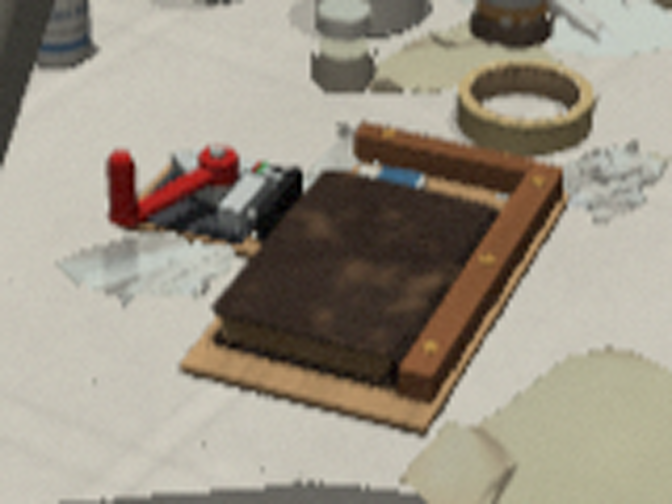

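```bash
cat > fit.py <<'E'
from h import *
from scipy.optimize import least_squares
def pts(p,q): # pose x,y,yaw
    c,s=np.cos(p[2]),np.sin(p[2]);q=np.atleast_2d(q).astype(float);return np.c_[p[0]+c*q[:,0]-s*q[:,1],p[1]+s*q[:,0]+c*q[:,1],q[:,2]]
E
python3 - <<'E'
from fit import *
T=[((263,537),(-165,75,8)),((503,497),(-165,-82,8)),((455,469),(-145,-56,30)),((401,122),(89,-56,30)),((217,147),(89,67,30)),((432,90),(110,-82,30)),((210,121),(110,67,30)),((67,372),(-39,180,8)),((56,258),(39,180,8))]
S=[((180,368),(-165,75,8)),((425,432),(-165,-82,8)),((398,377),(-145,-56,30)),((436,394),(-145,-82,30)),((527,183),(89,-56,30)),((566,174),(110,-82,30)),((357,125),(110,67,30)),((354,140),(89,67,30))]
uT=np.array([a for a,_ in T])/4.2+[220,140];uS=np.array([a for a,_ in S])/4.2+[240,170]
qT=[b for _,b in T];qS=[b for _,b in S]
f=lambda p,w=(1,1):np.r_[w[0]*(proj('top',pts(p,qT))-uT).ravel(),w[1]*(proj('scene',pts(p,qS))-uS).ravel()]
for w in((1,1),(1,0),(0,1)):
    r=least_squares(f,[560,15,0.1],args=(w,),loss='soft_l1');print(w,r.x);
    if w==(1,1): p=r.x;print(f(p).reshape(-1,2).round(1).tolist())
np.save('jig.npy',p)
# items in jig frame
def tojig(P): 
    c,s=np.cos(p[2]),np.sin(p[2]);d=np.atleast_2d(P)[:,:2]-p[:2];return np.c_[c*d[:,0]+s*d[:,1],-s*d[:,0]+c*d[:,1]].round(1)
def show(n,name,uvz,z):
    off=np.array([220,140] if n=='top' else [240,170]);P=unproj(n,np.atleast_2d(uvz)/4.2+off,z);print(n,name,P.round(1)[:,:2].tolist(),tojig(P).tolist())
show('top','book top',[(233,228),(412,198),(272,494),(455,466)],34)
show('scene','book top',[(330,171),(497,207),(217,312),(398,350)],34)
show('top','eraser top',[(243,182),(304,160),(312,188),(243,203),(277,181)],21)
show('top','hub',[(141,293)],48);show('top','knob top',[(111,416)],86)
show('scene','hub',[(219,158)],48);show('scene','knob top',[(120,156)],84)
show('top','padface',[(208,240),(219,331)],33)
E
```

```text
(1, 1) [5.76993929e+02 2.06169059e+01 1.79877149e-01]
[[0.4, 1.6], [0.8, 1.7], [1.7, 1.9], [0.5, -0.5], [-0.7, 0.7], [1.3, -1.9], [-0.2, -0.7], [1.7, 1.2], [0.2, 0.4], [-1.3, -1.0], [-0.7, -0.6], [-1.0, -2.0], [-0.0, -3.5], [-0.4, -2.5], [1.7, -2.1], [1.5, -1.6], [-0.6, -1.7]]
(1, 0) [5.78438040e+02 2.22323099e+01 1.75882375e-01]
(0, 1) [5.69916762e+02 1.59600069e+01 1.87108610e-01]
top book top [[600.9, 88.6], [622.5, -25.4], [431.1, 59.3], [450.9, -55.7]] [[35.7, 62.6], [36.6, -53.4], [-136.6, 64.2], [-137.7, -52.6]]
scene book top [[598.6, 84.4], [622.1, -27.0], [428.7, 53.3], [456.3, -55.7]] [[32.6, 58.9], [35.9, -54.9], [-140.0, 58.7], [-132.4, -53.5]]
top eraser top [[633.8, 84.0], [649.0, 45.0], [630.7, 39.4], [620.0, 83.7], [634.9, 62.1]] [[67.3, 52.2], [75.2, 11.1], [56.2, 8.9], [53.6, 54.3], [64.4, 30.5]]
top hub [[555.5, 144.2]] [[0.9, 125.4]]
top knob top [[472.8, 155.3]] [[-78.4, 151.1]]
scene hub [[552.7, 139.7]] [[-2.6, 121.5]]
scene knob top [[473.0, 156.6]] [[-77.9, 152.4]]
top padface [[593.1, 104.4], [534.4, 95.7]] [[30.8, 79.6], [-28.4, 81.5]]
```

```bash
cat > ov.py <<'E'
from fit import *
def overlay(n,src,out,p,box,extra=(),s=5):
    x0,y0,x1,y1=box; im=cv2.resize(cv2.imread(src)[y0:y1,x0:x1],None,fx=s,fy=s,interpolation=cv2.INTER_NEAREST)
    loops=[[(-165,75,8),(-165,-82,8),(110,-82,8),(110,75,8)],[(-39,75,8),(-39,180,8),(39,180,8),(39,75,8)],[(-145,-56,30),(105,-56,30)],[(89,-58,30),(89,67,30)],[(-145,-56,30),(-145,-82,30),(110,-82,30)]]
    for k,L in enumerate(loops+list(extra)):
        uv=((proj(n,pts(p,L))-[x0,y0]+0.5)*s).astype(int)
        cv2.polylines(im,[uv],k!=2 and k!=3 and k!=4,(0,255,0) if k<5 else (255,0,255),1)
    cv2.imwrite(out,im)
E
python3 - <<'E'
from ov import *
p=np.load('jig.npy')
overlay('top','pics/top0.png','pics/ovt.png',p,(225,150,350,270))
overlay('scene','pics/scene0.png','pics/ovs.png',p,(255,190,385,280))
E
```

```text
(no output)
```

View pics/ovt.png

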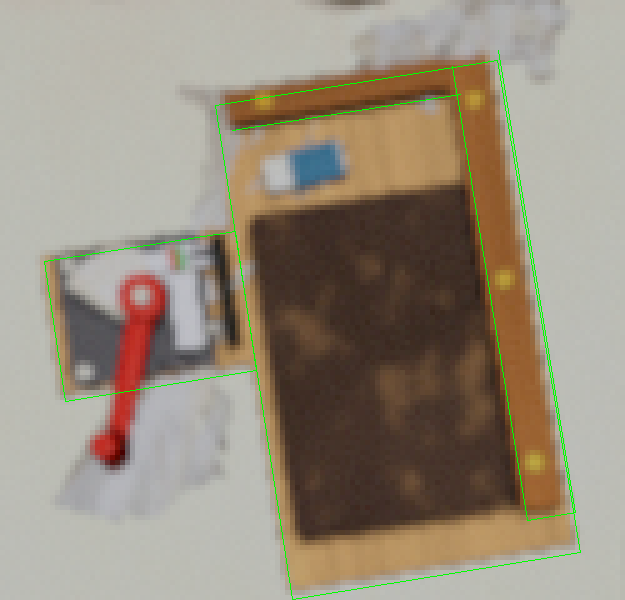

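View pics/ovs.png

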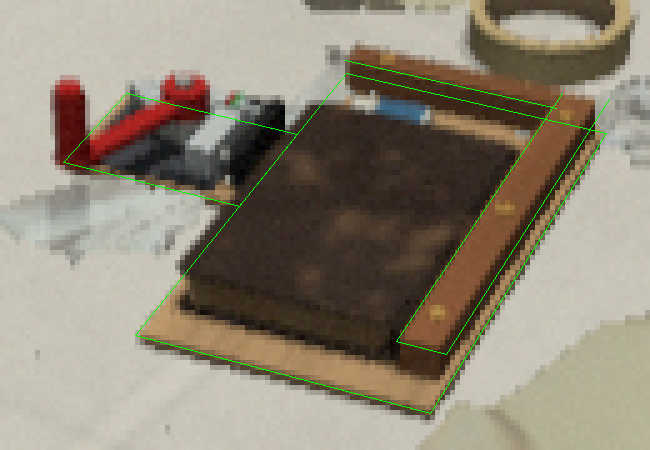

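```bash
python3 - <<'E'
from ov import *
T=[((290,589),(-165,75,8)),((578,545),(-165,-82,8)),((525,514),(-145,-56,30)),((561,507),(-145,-82,30)),((452,93),(89,-56,30)),((231,128),(89,67,30)),((490,52),(110,-82,30)),((224,92),(110,67,30)),((63,399),(-39,180,8)),((43,258),(39,180,8))]
S=[((137,335),(-165,75,8)),((428,416),(-165,-82,8)),((400,348),(-145,-56,30)),((445,358),(-145,-82,30)),((541,113),(89,-56,30)),((596,100),(110,-82,30)),((352,46),(110,67,30)),((347,62),(89,67,30))]
uT=np.array([a for a,_ in T])/5+[224.5,149.5];uS=np.array([a for a,_ in S])/5+[254.5,189.5]
qT=[b for _,b in T];qS=[b for _,b in S]
f=lambda p,w=(1,1):np.r_[w[0]*(proj('top',pts(p,qT))-uT).ravel(),w[1]*(proj('scene',pts(p,qS))-uS).ravel()]
for w in((1,1),(1,0),(0,1)):
    r=least_squares(f,[560,15,0.1],args=(w,),loss='soft_l1');print(w,r.x);
    print(f(r.x,w).reshape(-1,2).round(1).tolist())
    if w==(1,1):p=r.x
    overlay('top','pics/top0.png','pics/ovt%d.png'%(w[0]*2+w[1]),r.x,(225,150,350,270))
    overlay('scene','pics/scene0.png','pics/ovs%d.png'%(w[0]*2+w[1]),r.x,(255,190,385,280))
np.save('jig.npy',p)
E
```

```text
(1, 1) [5.78091572e+02 2.25574764e+01 1.84144706e-01]
[[0.1, 1.8], [0.0, 1.0], [0.0, 0.7], [2.5, 0.5], [0.2, -0.1], [-0.6, 0.3], [0.8, -0.9], [-0.4, -0.0], [-0.1, 0.3], [-0.3, 0.6], [-0.5, -0.2], [0.3, -1.0], [-0.9, -1.8], [0.1, -1.3], [1.9, -1.5], [2.2, -0.6], [1.1, -0.9], [-0.7, -0.6]]
(1, 0) [5.79231737e+02 2.27588780e+01 1.82945586e-01]
[[-0.1, 1.3], [-0.1, 0.6], [-0.1, 0.4], [2.3, 0.2], [0.1, -0.5], [-0.6, -0.2], [0.7, -1.3], [-0.4, -0.5], [-0.2, -0.2], [-0.4, 0.1], [-0.0, -0.0], [0.0, -0.0], [-0.0, -0.0], [0.0, -0.0], [0.0, -0.0], [0.0, -0.0], [0.0, -0.0], [-0.0, -0.0]]
(0, 1) [5.73387837e+02 2.14904973e+01 1.94456321e-01]
[[0.0, 0.0], [0.0, 0.0], [0.0, 0.0], [0.0, 0.0], [0.0, 0.0], [-0.0, 0.0], [0.0, 0.0], [-0.0, 0.0], [0.0, 0.0], [-0.0, 0.0], [-0.8, 1.2], [0.4, 0.2], [-0.9, -0.7], [0.2, -0.2], [1.1, -0.8], [1.4, 0.0], [0.0, -0.1], [-1.7, 0.2]]
```

```bash
cat > go.py <<'E'
from fit import *
import sys
J=np.load('jig.npy')
def w2j(P):
    c,s=np.cos(J[2]),np.sin(J[2]);d=np.array(P)[:2]-J[:2];return np.array([c*d[0]+s*d[1],-s*d[0]+c*d[1]])
def shift(x,y,z,yaw,frame='j'):
    s=status.sense();P=s['eef_pos'];Rm=R.from_euler('xyz',s['tcp_rot']).as_matrix()
    if frame=='j':
        x,y,_=pts(J,[(x,y,0)])[0];yaw=yaw+J[2]
    Rt=R.from_euler('xyz',[np.pi,0,yaw]).as_matrix()
    d=Rm.T@(np.array([x,y,z])-P)/1000;rv=R.from_matrix(Rm.T@Rt).as_rotvec()
    print('shift',d.round(4).tolist(),'rot',rv.round(3).tolist(),'dist',round(np.linalg.norm(d),3))
def st():
    s=status.sense();print('t',round(s['clock'],2),'pos',s['eef_pos'].round(1),'rot',s['tcp_rot'].round(3),'jig',w2j(s['eef_pos']).round(1),'yawj',round(s['tcp_rot'][2]-J[2],3),'F',s['contact_force'].round(1),'op',round(s['opening'],2),'q',s['qpos'].round(2))
E
python3 - <<'E'
from go import *
st()
shift(64,-22,120,-np.pi/2)
E
```

```text
t 1.1 pos [ 235.8 -578.8  253.3] rot [ 3.142  0.    -1.184] jig [-446.7 -528.5] yawj -1.368 F [-0.6  0.7 -0.2] op 1.0 q [-1.19  0.35  1.63 -0.    1.16 -0.  ]
shift [-0.3934, -0.6022, 0.1333] rot [0.0, 0.0, 0.203] dist 0.732
```

Request:
send_rows(
  plan=[
    [[-0.02,-0.03,0],[0,0,0.04],-1],
    [[-0.045,-0.065,0],[0,0,0.08],-1],
    [[-0.067,-0.1,0],[0,0,0.12],-1],
    [[-0.09,-0.135,0],[0,0,0.16],-1],
    [[-0.112,-0.17,0],[0,0,0.2],-1],
  ],
  squeeze=30,
)

```text
clock: 1.52
eef_pos: [351.0, -410.1, 253.4]
tcp_rot: [-3.141, -0.0, -1.387]
contact_force: [1.5, -0.2, -0.3]
opening: 0.296
```

```bash
python3 -c "
from go import *
st();shift(64,-22,140,-np.pi/2)"
```

```text
t 1.52 pos [ 351.  -410.1  253.4] rot [-3.141 -0.    -1.387] jig [-302.5 -383.8] yawj -1.571 F [ 1.5 -0.2 -0.3] op 0.3 q [-0.87  0.22  1.82  0.    1.1   0.52]
shift [-0.3618, -0.3665, 0.1134] rot [-0.0, -0.0, -0.0] dist 0.527
```

Request:
send_rows(
  plan=[
    [[-0.36,-0.366,0.05],[0,0,0],-1],
    [[-0.36,-0.366,0.05],[0,0,0],-1],
    [[-0.36,-0.366,0.05],[0,0,0],-1],
    [[-0.36,-0.366,0.05],[0,0,0],-1],
    [[-0.36,-0.366,0.05],[0,0,0],-1],
  ],
)

```text
clock: 1.93
eef_pos: [469.9, -239.8, 233.3]
tcp_rot: [-3.141, -0.001, -1.387]
contact_force: [1.0, -1.3, 0.3]
opening: 0.0
```

Request:
send_rows(
  plan=[
    [[-0.218,-0.221,0.03],[0,0,0],-1],
    [[-0.218,-0.221,0.03],[0,0,0],-1],
    [[-0.218,-0.221,0.03],[0,0,0],-1],
    [[-0.218,-0.221,0.03],[0,0,0],-1],
    [[-0.218,-0.221,0.03],[0,0,0],-1],
  ],
)

```text
clock: 2.35
eef_pos: [588.3, -69.3, 213.4]
tcp_rot: [-3.14, -0.001, -1.387]
contact_force: [0.7, -0.2, 0.8]
opening: -0.005
```

```bash
python3 -c "
from go import *
st();shift(64,-22,80,-np.pi/2)"
```

```text
t 2.35 pos [588.3 -69.3 213.4] rot [-3.140e+00 -1.000e-03 -1.387e+00] jig [ -6.8 -92.2] yawj -1.571 F [ 0.7 -0.2  0.8] op -0.0 q [-0.12  0.34  1.74 -0.    1.05  1.27]
shift [-0.0703, -0.0706, 0.1334] rot [-0.001, -0.001, -0.0] dist 0.167
```

Request:
send_rows(
  plan=[
    [[-0.03,-0.03,0.02],[0,0,0],-1],
    [[-0.06,-0.06,0.03],[0,0,0],-1],
    [[-0.07,-0.071,0.06],[0,0,0],-1],
    [[-0.07,-0.071,0.1],[0,0,0],-1],
    [[-0.07,-0.071,0.135],[0,0,0],-1],
  ],
)

```text
clock: 2.77
eef_pos: [646.4, 14.3, 76.9]
tcp_rot: [-3.139, -0.001, -1.384]
contact_force: [-0.6, -0.1, -0.1]
opening: 0.001
```

```bash
python3 -c "
from go import *
st();shift(64,-22,33,-np.pi/2)
for n in('top','scene'): cv2.imwrite(f'pics/{n}1.png',viewer.grab_frame(n)[:,:,::-1])
ims=[]
for n,(x0,y0,x1,y1) in dict(top=(220,140,350,260),scene=(260,150,390,270)).items():
    ims.append(cv2.resize(cv2.imread(f'pics/{n}1.png')[y0:y1,x0:x1],(390,360),interpolation=cv2.INTER_CUBIC))
cv2.imwrite('pics/b1.png',np.hstack(ims))"
```

```text
t 2.77 pos [646.4  14.3  76.9] rot [-3.139e+00 -1.000e-03 -1.384e+00] jig [ 65.7 -20.7] yawj -1.568 F [-0.6 -0.1 -0.1] op 0.0 q [ 0.02  0.58  1.71 -0.    0.85  1.4 ]
shift [0.0013, 0.0018, 0.0439] rot [-0.003, -0.001, 0.003] dist 0.044
```

View pics/b1.png

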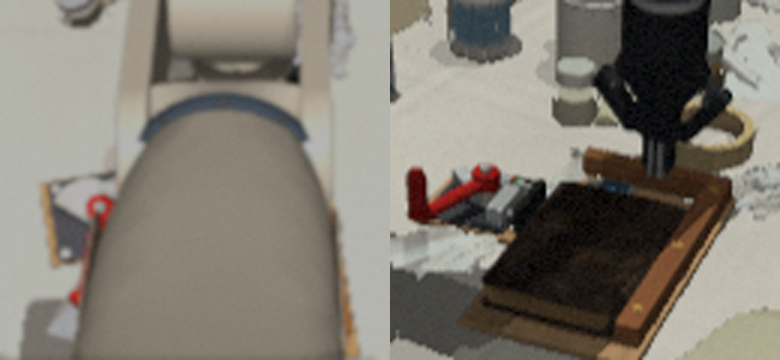

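Request:
send_rows(
  plan=[
    [[0,0,0.01],[0,0,0],-1],
    [[0,0,0.02],[0,0,0],-1],
    [[0,0,0.03],[0,0,0],-1],
    [[0,0,0.038],[0,0,0],-1],
    [[0,0,0.042],[0,0,0],-1],
  ],
)

```text
clock: 3.28
eef_pos: [641.0, 12.6, 30.4]
tcp_rot: [3.133, 0.001, -1.386]
contact_force: [-0.1, 0.1, -0.2]
opening: 0.001
```

```bash
python3 -c "
from go import *
st();shift(64,-22,33,-np.pi/2);shift(64,98,33,-np.pi/2)
for n in('scene',): cv2.imwrite(f'pics/{n}2.png',viewer.grab_frame(n)[:,:,::-1])
cv2.imwrite('pics/b2.png',cv2.resize(cv2.imread('pics/scene2.png')[170:260,270:390],None,fx=5,fy=5,interpolation=cv2.INTER_CUBIC))"
```

```text
t 3.28 pos [641.   12.6  30.4] rot [ 3.133e+00  1.000e-03 -1.386e+00] jig [ 60.  -21.3] yawj -1.57 F [-0.1  0.1 -0.2] op 0.0 q [ 0.02  0.65  1.73 -0.    0.78  1.4 ]
shift [0.0007, -0.0039, -0.0026] rot [0.009, 0.001, 0.001] dist 0.005
shift [-0.1193, -0.004, -0.0025] rot [0.009, 0.001, 0.001] dist 0.119
```

View pics/b2.png

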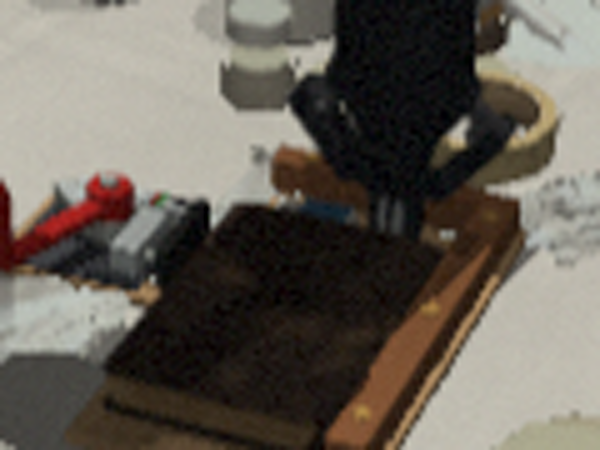

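Request:
send_rows(
  plan=[
    [[0,-0.003,-0.002],[0.009,0,0],-1],
    [[-0.014,-0.004,-0.002],[0.009,0,0],-1],
    [[-0.028,-0.004,-0.002],[0.009,0,0],-1],
    [[-0.042,-0.004,-0.002],[0.009,0,0],-1],
    [[-0.056,-0.004,-0.002],[0.009,0,0],-1],
  ],
)

```text
clock: 3.75
eef_pos: [634.8, 70.1, 32.9]
tcp_rot: [-3.14, 0.001, -1.386]
contact_force: [0.0, -2.8, 3.4]
opening: -0.004
```

```bash
python3 -c "
from go import *
st();shift(64,98,32,-np.pi/2)
for n in('scene',): cv2.imwrite(f'pics/{n}3.png',viewer.grab_frame(n)[:,:,::-1])
cv2.imwrite('pics/b3.png',cv2.resize(cv2.imread('pics/scene3.png')[170:260,270:390],None,fx=5,fy=5,interpolation=cv2.INTER_CUBIC))"
```

```text
t 3.75 pos [634.8  70.1  32.9] rot [-3.140e+00  1.000e-03 -1.386e+00] jig [64.4 36.3] yawj -1.57 F [ 0.  -2.8  3.4] op -0.0 q [0.11 0.64 1.74 0.   0.76 1.49]
shift [-0.0617, 0.0004, 0.0009] rot [-0.001, 0.001, 0.001] dist 0.062
```

View pics/b3.png

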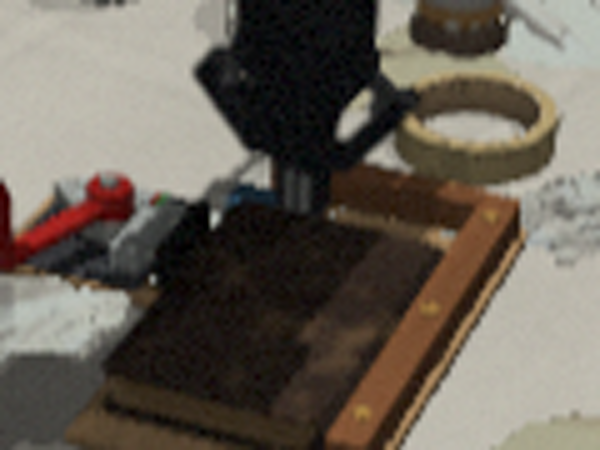

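Eraser (about 245,195 in the crop) is being pushed left ahead of the fingers, as it should be.

Request:
send_rows(
  plan=[
    [[-0.013,0,0],[0,0,0],-1],
    [[-0.026,0,0],[0,0,0],-1],
    [[-0.039,0,0],[0,0,0],-1],
    [[-0.052,0,0],[0,0,0],-1],
    [[-0.062,0,0],[0,0,0],-1],
  ],
)

```text
clock: 4.22
eef_pos: [622.3, 134.9, 32.8]
tcp_rot: [-3.141, 0.001, -1.384]
contact_force: [-0.5, -1.2, 0.4]
opening: -0.001
```

```bash
python3 -c "
from go import *
st();shift(-180,3,33,-np.pi/2)
for n in('scene',): cv2.imwrite(f'pics/{n}4.png',viewer.grab_frame(n)[:,:,::-1])
cv2.imwrite('pics/b4.png',cv2.resize(cv2.imread('pics/scene4.png')[170:260,270:390],None,fx=5,fy=5,interpolation=cv2.INTER_CUBIC))"
```

```text
t 4.22 pos [622.3 134.9  32.8] rot [-3.141e+00  1.000e-03 -1.384e+00] jig [ 64.1 102.3] yawj -1.568 F [-0.5 -1.2  0.4] op -0.0 q [0.21 0.64 1.74 0.   0.76 1.59]
shift [0.0987, 0.2443, -0.0005] rot [-0.001, 0.001, 0.003] dist 0.263
```

View pics/b4.png

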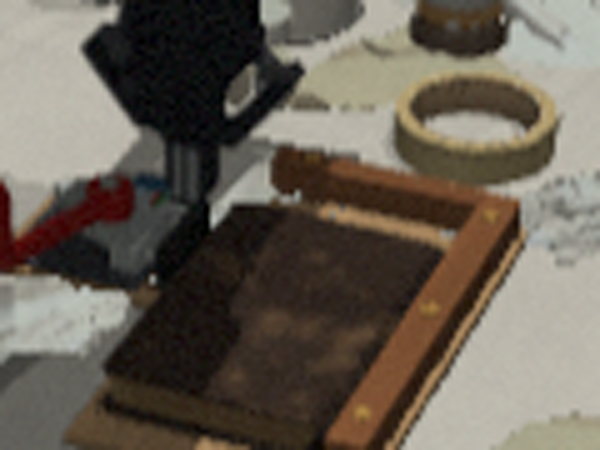

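Request:
send_rows(
  plan=[
    [[0,0,-0.04],[0,0,0],-1],
    [[0,0,-0.08],[0,0,0],-1],
    [[0.02,0.02,-0.1],[0,0,0],0.2],
    [[0.04,0.05,-0.1],[0,0,0],0.2],
    [[0.055,0.085,-0.1],[0,0,0],0.2],
  ],
)

```text
clock: 4.68
eef_pos: [550.3, 65.4, 134.5]
tcp_rot: [-3.136, 0.001, -1.383]
contact_force: [0.2, -0.6, 0.1]
opening: 0.415
```

Request:
send_rows(
  plan=[
    [[0.013,0.03,0],[0,0,0],0.2],
    [[0.025,0.065,0],[0,0,0],0.2],
    [[0.035,0.1,0],[0,0,0],0.2],
    [[0.042,0.135,0],[0,0,0],0.2],
    [[0.045,0.16,0],[0,0,0],0.2],
  ],
)

```text
clock: 5.1
eef_pos: [398.3, -9.7, 133.2]
tcp_rot: [-3.138, 0.001, -1.383]
contact_force: [-1.0, -0.0, -0.6]
opening: 0.606
```

```bash
python3 -c "
from go import *
st();shift(-180,2,36,-np.pi/2)
for n in('scene',): cv2.imwrite(f'pics/{n}5.png',viewer.grab_frame(n)[:,:,::-1])
cv2.imwrite('pics/b5.png',cv2.resize(cv2.imread('pics/scene5.png')[150:290,230:390],None,fx=4,fy=4,interpolation=cv2.INTER_CUBIC))"
```

```text
t 5.1 pos [398.3  -9.7 133.2] rot [-3.138e+00  1.000e-03 -1.383e+00] jig [-182.6    1.2] yawj -1.568 F [-1.  -0.  -0.6] op 0.61 q [-0.03  0.18  2.21  0.    0.75  1.35]
shift [-0.0007, -0.0022, 0.0972] rot [-0.004, 0.001, 0.003] dist 0.097
```

View pics/b5.png

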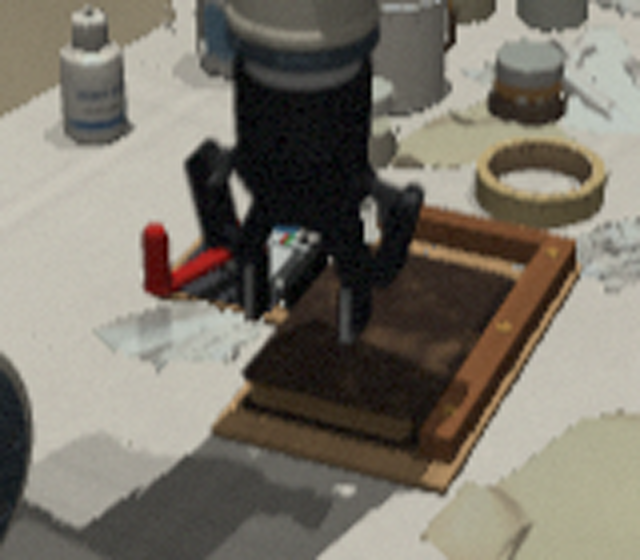

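Request:
send_rows(
  plan=[
    [[0,-0.002,0.025],[0,0,0],0.2],
    [[0,-0.002,0.055],[0,0,0],0.2],
    [[0,-0.002,0.085],[0,0,0],0.2],
    [[0,-0.002,0.1],[0,0,0],0.2],
    [[0,-0.002,0.102],[0,0,0],0.2],
  ],
)

```text
clock: 5.57
eef_pos: [394.1, -9.5, 28.3]
tcp_rot: [3.137, 0.003, -1.383]
contact_force: [-1.2, -0.6, -0.0]
opening: 0.605
```

```bash
python3 -c "
from go import *
st();shift(-103,2,32,-np.pi/2)
for n in('scene',): cv2.imwrite(f'pics/{n}6.png',viewer.grab_frame(n)[:,:,::-1])
cv2.imwrite('pics/b6.png',cv2.resize(cv2.imread('pics/scene6.png')[150:290,230:390],None,fx=4,fy=4,interpolation=cv2.INTER_CUBIC))
for d in viewer.cut_out('eraser','scene')[:3]:
  ys,xs=np.nonzero(d['mask']);print(d['p'],d['extent'],w2j(unproj('scene',(xs.mean(),ys.mean()),6)[0]))
"
```

```text
t 5.57 pos [394.1  -9.5  28.3] rot [ 3.137e+00  3.000e-03 -1.383e+00] jig [-186.7    2.2] yawj -1.568 F [-1.2 -0.6 -0. ] op 0.6 q [-0.03  0.41  2.27  0.    0.48  1.35]
shift [0.0005, -0.0837, -0.0041] rot [0.005, 0.003, 0.003] dist 0.084
```

View pics/b6.png

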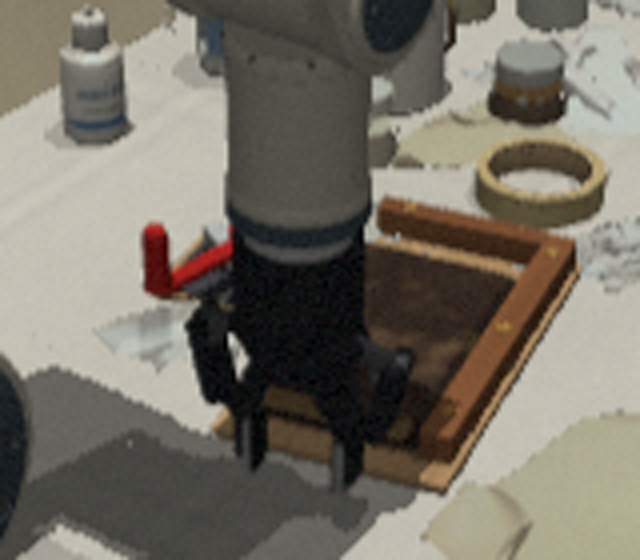

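Request:
send_rows(
  plan=[
    [[0,-0.018,-0.005],[0,0,0],0.2],
    [[0,-0.032,-0.005],[0,0,0],0.2],
    [[0,-0.044,-0.005],[0,0,0],0.2],
    [[0,-0.055,-0.005],[0,0,0],0.2],
    [[0,-0.066,-0.005],[0,0,0],0.2],
  ],
)

```text
clock: 6.08
eef_pos: [460.7, 3.0, 35.7]
tcp_rot: [3.139, 0.002, -1.383]
contact_force: [-2.9, -0.8, 3.5]
opening: 0.597
```

```bash
python3 -c "
from go import *
st();shift(-103,2,32,-np.pi/2)"
```

```text
t 6.08 pos [460.7   3.   35.7] rot [ 3.139e+00  2.000e-03 -1.383e+00] jig [-119.     2.3] yawj -1.567 F [-2.9 -0.8  3.5] op 0.6 q [0.   0.45 2.13 0.   0.57 1.38]
shift [0.0003, -0.016, 0.0037] rot [0.003, 0.002, 0.004] dist 0.016
```

Request:
send_rows(
  plan=[
    [[0,-0.004,0.002],[0,0,0],0.2],
    [[0,-0.007,0.002],[0,0,0],0.2],
    [[0,-0.01,0.002],[0,0,0],0.2],
    [[0,-0.012,0.002],[0,0,0],0.2],
    [[0,-0.013,0.002],[0,0,0],0.2],
  ],
)

```text
clock: 6.5
eef_pos: [473.3, 5.4, 33.6]
tcp_rot: [3.138, 0.003, -1.383]
contact_force: [-2.6, -1.8, 1.1]
opening: 0.6
```

Request:
send_rows(
  plan=[
    [[0,-0.001,0],[0,0,0],0.2],
    [[0,-0.002,0],[0,0,0],0.2],
    [[0,-0.003,0],[0,0,0],0.2],
    [[0,-0.004,0],[0,0,0],0.2],
    [[0,-0.005,0],[0,0,0],0.2],
  ],
)

```text
clock: 6.92
eef_pos: [478.5, 6.4, 33.5]
tcp_rot: [3.139, 0.002, -1.383]
contact_force: [-1.6, -0.4, -0.5]
opening: 0.597
```

```bash
python3 -c "
from go import *
st()
for n in('scene',): cv2.imwrite(f'pics/{n}7.png',viewer.grab_frame(n)[:,:,::-1])
cv2.imwrite('pics/b7.png',cv2.resize(cv2.imread('pics/scene7.png')[170:270,270:390],None,fx=5,fy=5,interpolation=cv2.INTER_CUBIC))"
```

```text
t 6.92 pos [478.5   6.4  33.5] rot [ 3.139e+00  2.000e-03 -1.383e+00] jig [-100.9    2.3] yawj -1.567 F [-1.6 -0.4 -0.5] op 0.6 q [0.01 0.47 2.09 0.   0.58 1.39]
```

View pics/b7.png

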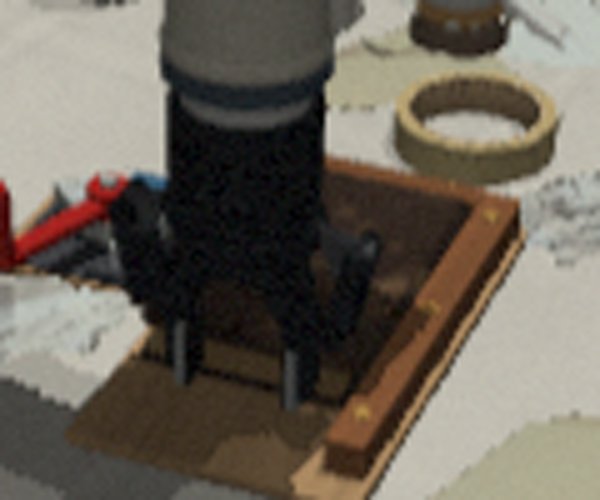

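Request:
send_rows(
  plan=[
    [[0,-0.001,0],[0,0,0],0.2],
    [[0,-0.002,0],[0,0,0],0.2],
    [[0,-0.003,0],[0,0,0],0.2],
    [[0,-0.004,0],[0,0,0],0.2],
    [[0,-0.004,0],[0,0,0],0.2],
  ],
)

```text
clock: 7.38
eef_pos: [482.7, 7.2, 33.5]
tcp_rot: [3.139, 0.002, -1.383]
contact_force: [-2.3, -0.3, 0.5]
opening: 0.603
```

```bash
python3 -c "
from go import *
st()"
```

```text
t 7.38 pos [482.7   7.2  33.5] rot [ 3.139e+00  2.000e-03 -1.383e+00] jig [-96.6   2.3] yawj -1.567 F [-2.3 -0.3  0.5] op 0.6 q [0.01 0.48 2.08 0.   0.59 1.39]
```

Request:
send_rows(
  plan=[
    [[0,-0.001,0],[0,0,0],0.2],
    [[0,-0.0015,0],[0,0,0],0.2],
    [[0,-0.002,0],[0,0,0],0.2],
    [[0,-0.0025,0],[0,0,0],0.2],
    [[0,-0.003,0],[0,0,0],0.2],
  ],
)

```text
clock: 7.8
eef_pos: [482.9, 7.3, 33.3]
tcp_rot: [3.133, 0.003, -1.383]
contact_force: [-12.0, -3.7, 11.0]
opening: 0.6
```

```bash
python3 -c "
from go import *
st()
cv2.imwrite('pics/scene8.png',viewer.grab_frame('scene')[:,:,::-1])
cv2.imwrite('pics/b8.png',cv2.resize(cv2.imread('pics/scene8.png')[170:270,270:390],None,fx=5,fy=5,interpolation=cv2.INTER_CUBIC))"
```

```text
t 7.8 pos [482.9   7.3  33.3] rot [ 3.133e+00  3.000e-03 -1.383e+00] jig [-96.4   2.5] yawj -1.567 F [-12.   -3.7  11. ] op 0.6 q [0.01 0.48 2.08 0.   0.59 1.39]
```

View pics/b8.png

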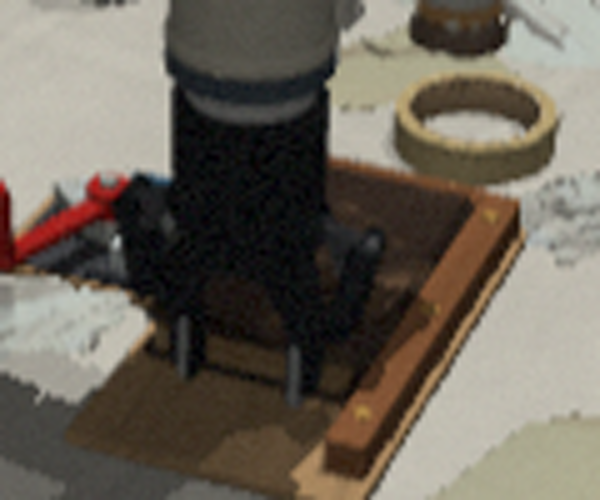

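Request:
send_rows(
  plan=[
    [[0,0.012,0],[0,0,0],0.2],
    [[0,0.025,0],[0,0,0],0.2],
    [[0,0.03,-0.04],[0,0,-0.12],0.2],
    [[0,0.04,-0.08],[0,0,-0.24],0.2],
    [[0,0.05,-0.12],[0,0,-0.36],0.2],
  ],
)

```text
clock: 8.27
eef_pos: [434.6, -2.2, 154.7]
tcp_rot: [3.135, 0.006, -1.017]
contact_force: [-0.2, 0.2, 0.6]
opening: 0.6
```

```bash
python3 -c "
from go import *
st()
for n in('top','scene'): cv2.imwrite(f'pics/{n}9.png',viewer.grab_frame(n)[:,:,::-1])
ims=[]
for n,(x0,y0,x1,y1) in dict(top=(220,140,350,260),scene=(260,170,390,290)).items():
    ims.append(cv2.resize(cv2.imread(f'pics/{n}9.png')[y0:y1,x0:x1],(390,360),interpolation=cv2.INTER_CUBIC))
cv2.imwrite('pics/b9.png',np.hstack(ims))
shift(473,155.5,150,1.49,'w')"
```

```text
t 8.27 pos [434.6  -2.2 154.7] rot [ 3.135  0.006 -1.017] jig [-145.6    2. ] yawj -1.201 F [-0.2  0.2  0.6] op 0.6 q [-0.01  0.2   2.11  0.    0.84  1.01]
shift [-0.1158, -0.1128, 0.0095] rot [-0.001, -0.003, -2.508] dist 0.162
```

View pics/b9.png

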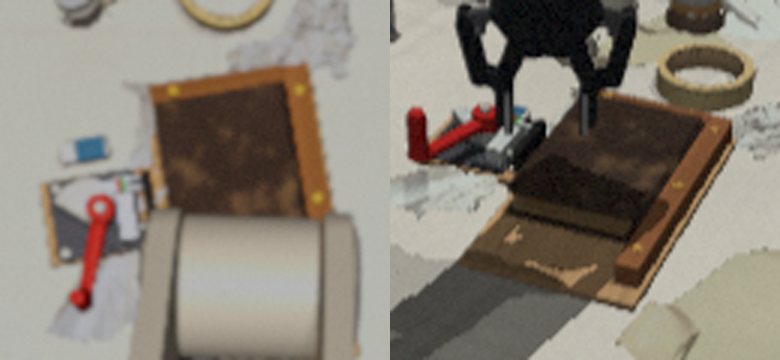

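Request:
send_rows(
  plan=[
    [[0.028,0.03,-0.005],[0,0,-0.12],0.2],
    [[0.056,0.06,-0.01],[0,0,-0.24],0.2],
    [[0.084,0.09,-0.015],[0,0,-0.36],0.2],
    [[0.112,0.12,-0.02],[0,0,-0.48],0.2],
    [[0.14,0.15,-0.025],[0,0,-0.6],0.2],
  ],
)

```text
clock: 8.78
eef_pos: [393.1, -169.0, 180.1]
tcp_rot: [-3.139, -0.003, -0.5]
contact_force: [1.5, 0.2, -0.0]
opening: 0.601
```

```bash
python3 -c "
from go import *
st()
for n in('top','scene'): cv2.imwrite(f'pics/{n}10.png',viewer.grab_frame(n)[:,:,::-1])
cv2.imwrite('pics/t10.png',cv2.resize(cv2.imread('pics/top10.png')[145:265,225:345],None,fx=5,fy=5,interpolation=cv2.INTER_LANCZOS4))
cv2.imwrite('pics/s10.png',cv2.resize(cv2.imread('pics/scene10.png')[190:290,255:385],None,fx=6,fy=6,interpolation=cv2.INTER_LANCZOS4))
"
```

```text
t 8.78 pos [ 393.1 -169.   180.1] rot [-3.139e+00 -3.000e-03 -5.000e-01] jig [-216.9 -154.5] yawj -0.685 F [ 1.5  0.2 -0. ] op 0.6 q [-0.41  0.14  2.11  0.    0.89  0.09]
```

View pics/t10.png

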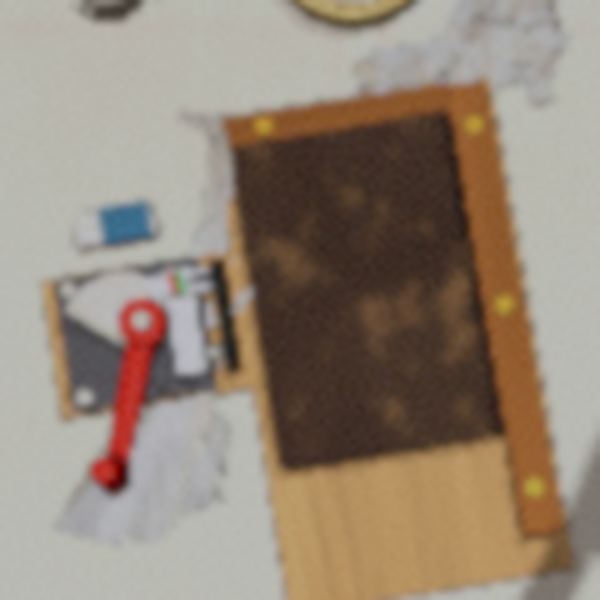

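View pics/s10.png

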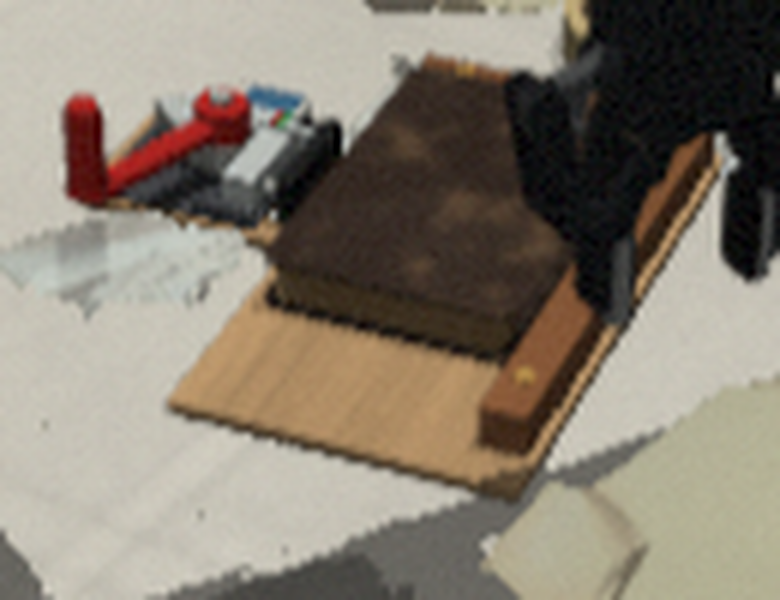

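```bash
python3 -c "
from go import *
st()
print(unproj('top',[(107.5/5+224.5,468/5+144.5)],86), unproj('top',[(142/5+224.5,320/5+144.5)],48))
print(unproj('scene',[(83/6+254.6,100/6+189.6)],86), unproj('scene',[(221/6+254.6,100/6+189.6)],48))
shift(473,155.5,150,1.49,'w')"
```

```text
t 8.88 pos [ 393.2 -171.4  180.4] rot [-3.14  -0.004 -0.503] jig [-217.3 -156.8] yawj -0.688 F [ 0.4 -0.7  0.8] op 0.6 q [-0.42  0.14  2.11  0.    0.89  0.09]
[[475.26533984 156.44973889  86.        ]] [[558.82022883 146.08807754  48.        ]]
[[473.72169043 157.49540087  86.        ]] [[557.3005408  145.37009733  48.        ]]
shift [-0.0879, -0.3248, 0.0305] rot [0.003, -0.004, -1.993] dist 0.338
```

Request:
send_rows(
  plan=[
    [[-0.01,-0.03,0],[0,0,-0.12],0.2],
    [[-0.02,-0.07,0],[0,0,-0.24],0.2],
    [[-0.03,-0.11,0],[0,0,-0.36],0.2],
    [[-0.04,-0.15,0],[0,0,-0.48],0.2],
    [[-0.05,-0.19,0],[0,0,-0.6],0.2],
  ],
)

```text
clock: 9.3
eef_pos: [441.6, 21.6, 180.5]
tcp_rot: [3.141, -0.005, 0.1]
contact_force: [0.4, -0.3, -0.1]
opening: 0.596
```

```bash
python3 -c "
from go import *
st()
shift(475,157,150,1.44,'w')"
```

```text
t 9.3 pos [441.6  21.6 180.5] rot [ 3.141 -0.005  0.1  ] jig [-134.4   24.1] yawj -0.084 F [ 0.4 -0.3 -0.1] op 0.6 q [ 0.05  0.16  2.08 -0.    0.89 -0.05]
shift [0.0466, -0.1314, 0.0306] rot [0.005, -0.004, -1.34] dist 0.143
```

Request:
send_rows(
  plan=[
    [[0.01,-0.03,0],[0,0,-0.12],0.2],
    [[0.02,-0.06,0],[0,0,-0.24],0.2],
    [[0.03,-0.09,0.01],[0,0,-0.36],0.2],
    [[0.04,-0.12,0.02],[0,0,-0.48],0.2],
    [[0.047,-0.131,0.03],[0,0,-0.6],0.2],
  ],
)

```text
clock: 9.72
eef_pos: [476.3, 161.0, 150.2]
tcp_rot: [3.138, -0.007, 0.705]
contact_force: [-0.4, 0.0, 0.0]
opening: 0.602
```

Request:
send_rows(
  plan=[
    [[0,0,0],[0,0,-0.12],0.2],
    [[0,0,0],[0,0,-0.24],0.2],
    [[0,0,0],[0,0,-0.36],0.2],
    [[0,0,0],[0,0,-0.48],0.2],
    [[0,0,0],[0,0,-0.6],0.2],
  ],
)

```text
clock: 10.13
eef_pos: [476.3, 162.0, 149.8]
tcp_rot: [3.134, -0.004, 1.31]
contact_force: [-0.6, -0.4, 0.5]
opening: 0.6
```

```bash
python3 -c "
from go import *
st()
shift(475,157,76,1.44,'w')
cv2.imwrite('pics/scene11.png',viewer.grab_frame('scene')[:,:,::-1])
cv2.imwrite('pics/s11.png',cv2.resize(cv2.imread('pics/scene11.png')[130:260,230:360],None,fx=4,fy=4,interpolation=cv2.INTER_LANCZOS4))"
```

```text
t 10.13 pos [476.3 162.  149.8] rot [ 3.134 -0.004  1.31 ] jig [-74.5 155.7] yawj 1.126 F [-0.6 -0.4  0.5] op 0.6 q [ 0.33  0.29  1.99 -0.    0.85 -0.98]
shift [-0.0054, -0.0005, 0.0738] rot [0.008, -0.003, -0.13] dist 0.074
```

View pics/s11.png

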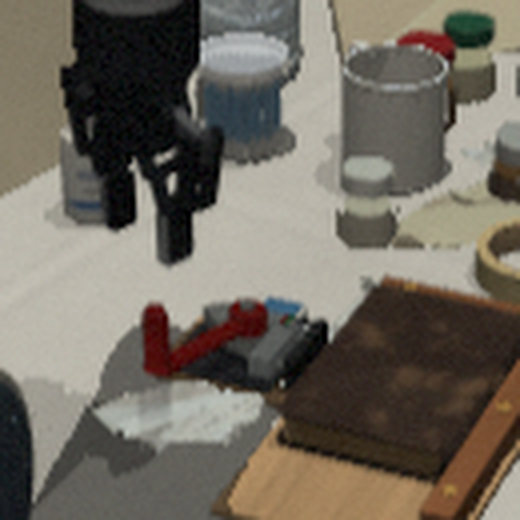

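Request:
send_rows(
  plan=[
    [[-0.005,0,0.02],[0,0,-0.06],0.2],
    [[-0.005,0,0.04],[0,0,-0.13],0.2],
    [[-0.005,0,0.06],[0,0,-0.13],0.2],
    [[-0.005,0,0.074],[0,0,-0.13],0.2],
    [[-0.005,0,0.075],[0,0,-0.13],0.2],
  ],
)

```text
clock: 10.6
eef_pos: [474.1, 157.3, 72.3]
tcp_rot: [3.137, -0.001, 1.444]
contact_force: [-0.7, 0.4, 0.1]
opening: 0.599
```

```bash
python3 -c "
from go import *
st()
shift(475,157,75,1.44,'w')
cv2.imwrite('pics/scene12.png',viewer.grab_frame('scene')[:,:,::-1])
cv2.imwrite('pics/s12.png',cv2.resize(cv2.imread('pics/scene12.png')[150:250,240:340],None,fx=5,fy=5,interpolation=cv2.INTER_LANCZOS4))"
```

```text
t 10.6 pos [474.1 157.3  72.3] rot [ 3.137e+00 -1.000e-03  1.444e+00] jig [-77.5 151.5] yawj 1.26 F [-0.7  0.4  0.1] op 0.6 q [ 0.32  0.42  2.04 -0.    0.68 -1.13]
shift [-0.0002, 0.0009, -0.0027] rot [0.004, -0.001, 0.004] dist 0.003
```

View pics/s12.png

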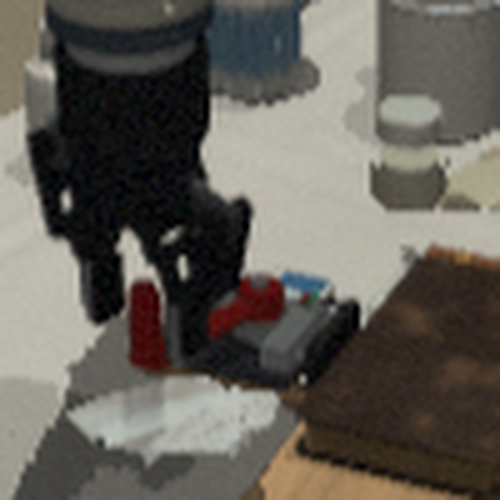

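Request:
send_rows(
  plan=[
    [[0,0,-0.004],[0,0,0],-0.2],
    [[0,0,-0.004],[0,0,0],-0.6],
    [[0,0,-0.004],[0,0,0],-1],
    [[0,0,-0.004],[0,0,0],-1],
    [[0,0,-0.004],[0,0,0],-1],
  ],
  squeeze=20,
)

```text
clock: 11.07
eef_pos: [475.5, 157.8, 78.6]
tcp_rot: [3.134, -0.003, 1.445]
contact_force: [-1.4, 0.2, 7.3]
opening: 0.19
```

```bash
python3 -c "
from go import *
st()"
```

```text
t 11.07 pos [475.5 157.8  78.6] rot [ 3.134e+00 -3.000e-03  1.445e+00] jig [-76.1 151.7] yawj 1.26 F [-1.4  0.2  7.3] op 0.19 q [ 0.32  0.41  2.04 -0.    0.69 -1.13]
```

```bash
cat >> go.py <<'E'
PV=np.array([558.,146.])
def arc(ths,z=76,Rr=85):
    s=status.sense();P=s['eef_pos'];Rm=R.from_euler('xyz',s['tcp_rot']).as_matrix()
    for th in ths:
        t=np.array([PV[0]+Rr*np.cos(th),PV[1]+Rr*np.sin(th),z]);d=Rm.T@(t-P)/1000
        rv=R.from_matrix(Rm.T@R.from_euler('xyz',[np.pi,0,th-np.pi/2]).as_matrix()).as_rotvec()
        print(round(th,3),d.round(4).tolist(),rv.round(3).tolist())
def lev():
    d=status.sense()['eef_pos'][:2]-PV;print('lever theta',np.arctan2(d[1],d[0]).round(3),'r',np.hypot(*d).round(1))
E
python3 -c "
from go import *
lev();arc([3.0-0.08*i for i in range(1,6)])"
```

```text
lever theta 3.0 r 83.4
2.92 [0.0068, -0.0013, 0.0026] [0.007, -0.003, 0.095]
2.84 [0.0136, -0.0004, 0.0026] [0.007, -0.003, 0.175]
2.76 [0.0202, 0.0011, 0.0026] [0.007, -0.004, 0.255]
2.68 [0.0267, 0.0031, 0.0027] [0.007, -0.004, 0.335]
2.6 [0.033, 0.0056, 0.0027] [0.007, -0.004, 0.415]
```

Request:
send_rows(
  plan=[
    [[0.007,-0.001,0.002],[0,0,0.095],-0.5],
    [[0.0135,-0.0005,0.002],[0,0,0.175],-0.5],
    [[0.02,0.001,0.002],[0,0,0.255],-0.5],
    [[0.0265,0.003,0.002],[0,0,0.335],-0.5],
    [[0.033,0.0055,0.002],[0,0,0.415],-0.5],
  ],
)

```text
clock: 11.48
eef_pos: [485.2, 189.5, 77.1]
tcp_rot: [3.136, -0.005, 1.026]
contact_force: [0.2, -5.3, 0.8]
opening: 0.25
```

```bash
python3 -c "
from go import *
st();lev();arc([2.6-0.08*i for i in range(1,6)])"
```

```text
t 11.48 pos [485.2 189.5  77.1] rot [ 3.136 -0.005  1.026] jig [-60.8 181.1] yawj 0.841 F [ 0.2 -5.3  0.8] op 0.25 q [ 0.37  0.43  1.99 -0.    0.71 -0.65]
lever theta 2.603 r 84.8
2.52 [0.0071, 0.0, 0.0012] [0.006, -0.005, 0.076]
2.44 [0.0138, 0.0008, 0.0012] [0.006, -0.005, 0.156]
2.36 [0.0205, 0.0022, 0.0012] [0.005, -0.006, 0.236]
2.28 [0.027, 0.004, 0.0013] [0.005, -0.006, 0.316]
2.2 [0.0334, 0.0064, 0.0013] [0.005, -0.006, 0.396]
```

Request:
send_rows(
  plan=[
    [[0.007,0,0.001],[0,0,0.076],-0.5],
    [[0.014,0.001,0.001],[0,0,0.156],-0.5],
    [[0.0205,0.002,0.001],[0,0,0.236],-0.5],
    [[0.027,0.004,0.001],[0,0,0.316],-0.5],
    [[0.0335,0.0065,0.001],[0,0,0.396],-0.5],
  ],
)

```text
clock: 11.9
eef_pos: [507.4, 214.4, 76.5]
tcp_rot: [3.138, -0.005, 0.625]
contact_force: [-3.5, -3.3, 2.0]
opening: 0.248
```

```bash
python3 -c "
from go import *
st();lev();arc([2.2-0.06*i for i in range(1,6)])"
```

```text
t 11.9 pos [507.4 214.4  76.5] rot [ 3.138 -0.005  0.625] jig [-34.4 201.5] yawj 0.441 F [-3.5 -3.3  2. ] op 0.25 q [ 0.4   0.47  1.93 -0.    0.74 -0.22]
lever theta 2.208 r 85.1
2.14 [0.0057, 0.0002, 0.0005] [0.003, -0.005, 0.056]
2.08 [0.0108, 0.0006, 0.0006] [0.003, -0.005, 0.116]
2.02 [0.0159, 0.0014, 0.0006] [0.003, -0.005, 0.176]
1.96 [0.0209, 0.0024, 0.0006] [0.003, -0.005, 0.236]
1.9 [0.0258, 0.0038, 0.0006] [0.003, -0.005, 0.296]
```

Request:
send_rows(
  plan=[
    [[0.0057,0,0.001],[0,0,0.056],-0.5],
    [[0.0108,0.0006,0.001],[0,0,0.116],-0.5],
    [[0.016,0.0014,0.001],[0,0,0.176],-0.5],
    [[0.021,0.0024,0.001],[0,0,0.236],-0.5],
    [[0.026,0.0038,0.001],[0,0,0.296],-0.5],
  ],
)

```text
clock: 12.32
eef_pos: [529.6, 226.4, 75.8]
tcp_rot: [3.14, -0.003, 0.326]
contact_force: [-5.1, -0.2, 1.9]
opening: 0.25
```

```bash
python3 -c "
from go import *
st();lev();arc([1.9-0.05*i for i in range(1,6)])
cv2.imwrite('pics/scene13.png',viewer.grab_frame('scene')[:,:,::-1])
cv2.imwrite('pics/s13.png',cv2.resize(cv2.imread('pics/scene13.png')[160:280,250:380],None,fx=5,fy=5,interpolation=cv2.INTER_LANCZOS4))"
```

```text
t 12.32 pos [529.6 226.4  75.8] rot [ 3.14e+00 -3.00e-03  3.26e-01] jig [-10.3 209.2] yawj 0.142 F [-5.1 -0.2  1.9] op 0.25 q [ 0.4   0.5   1.87 -0.    0.77  0.08]
lever theta 1.91 r 85.2
1.85 [0.0051, 0.0003, -0.0002] [0.002, -0.003, 0.047]
1.8 [0.0094, 0.0006, -0.0002] [0.002, -0.004, 0.097]
1.75 [0.0136, 0.0011, -0.0002] [0.001, -0.004, 0.147]
1.7 [0.0178, 0.0019, -0.0002] [0.001, -0.004, 0.197]
1.65 [0.0219, 0.0028, -0.0001] [0.001, -0.004, 0.247]
```

View pics/s13.png

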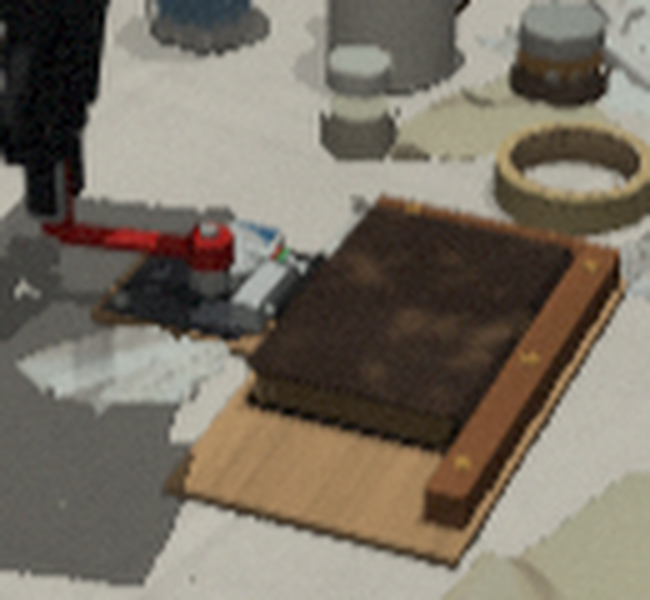

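Request:
send_rows(
  plan=[
    [[0.005,0,0],[0,0,0.047],-0.5],
    [[0.0094,0.0006,0],[0,0,0.097],-0.5],
    [[0.0136,0.0011,0],[0,0,0.147],-0.5],
    [[0.0178,0.0019,0],[0,0,0.197],-0.5],
    [[0.022,0.0028,0],[0,0,0.247],-0.5],
  ],
)

```text
clock: 12.78
eef_pos: [551.3, 231.2, 75.9]
tcp_rot: [3.141, -0.003, 0.073]
contact_force: [-5.4, 2.1, 0.5]
opening: 0.253
```

```bash
python3 -c "
from go import *
st();lev();arc([1.66-0.03*i for i in range(1,6)])
s=status.sense();print(s['wrist_torque'])
for n in('top','scene'): cv2.imwrite(f'pics/{n}14.png',viewer.grab_frame(n)[:,:,::-1])
cv2.imwrite('pics/s14.png',cv2.resize(cv2.imread('pics/scene14.png')[180:260,270:370],None,fx=7,fy=7,interpolation=cv2.INTER_LANCZOS4))
cv2.imwrite('pics/t14.png',cv2.resize(cv2.imread('pics/top14.png')[145:265,225:345],None,fx=5,fy=5,interpolation=cv2.INTER_LANCZOS4))"
```

```text
t 12.78 pos [551.3 231.2  75.9] rot [ 3.141e+00 -3.000e-03  7.300e-02] jig [ 11.9 210. ] yawj -0.111 F [-5.4  2.1  0.5] op 0.25 q [ 0.4   0.53  1.82 -0.    0.79  0.32]
lever theta 1.649 r 85.4
1.63 [0.0016, 0.0004, -0.0001] [0.0, -0.003, 0.014]
1.6 [0.0041, 0.0005, -0.0001] [0.0, -0.003, 0.044]
1.57 [0.0067, 0.0007, -0.0001] [0.0, -0.003, 0.074]
1.54 [0.0092, 0.0009, -0.0001] [0.0, -0.003, 0.104]
1.51 [0.0118, 0.0012, -0.0001] [-0.0, -0.003, 0.134]
[ 0.27925575  0.68085557 -0.01106794]
```

View pics/s14.png

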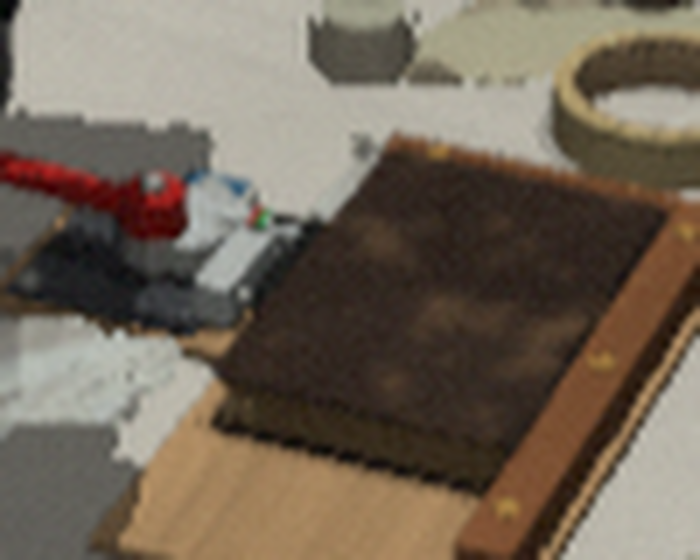

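View pics/t14.png

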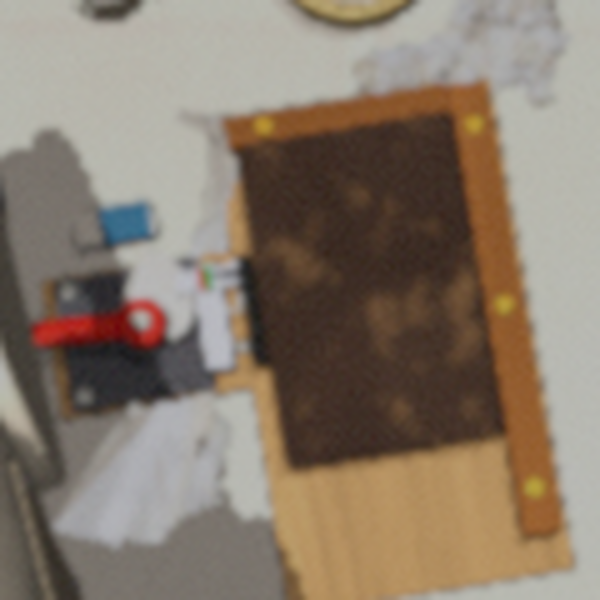

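```bash
cat > gz.py <<'E'
from go import *
def gz(ids,out):
    rows=[]
    for i in ids:
        a=cv2.resize(cv2.imread(f'pics/top{i}.png')[192:222,252:284],None,fx=11,fy=11,interpolation=cv2.INTER_CUBIC);rows.append(a)
    cv2.imwrite(out,np.hstack(rows))
E
python3 -c "
from gz import *
gz([10,14],'pics/g14.png')"
```

```text
(no output)
```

View pics/g14.png

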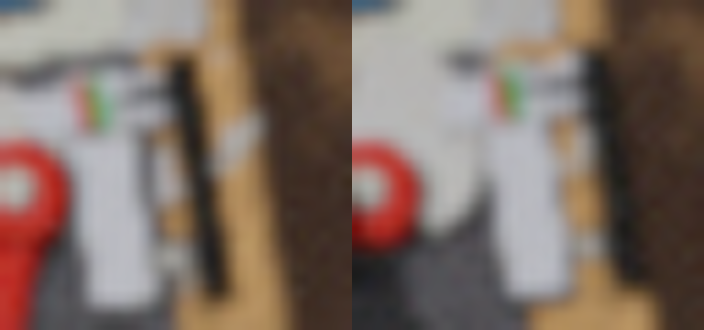

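Request:
send_rows(
  plan=[
    [[0.0041,0.0004,0],[0,0,0.044],-0.5],
    [[0.0085,0.0008,0],[0,0,0.09],-0.5],
    [[0.0125,0.0014,0],[0,0,0.14],-0.5],
    [[0.0165,0.0022,0],[0,0,0.19],-0.5],
    [[0.0205,0.0032,0],[0,0,0.24],-0.5],
  ],
)

```text
clock: 13.3
eef_pos: [572.0, 230.0, 76.1]
tcp_rot: [-3.14, -0.003, -0.166]
contact_force: [-4.4, 4.9, -0.2]
opening: 0.251
```

```bash
python3 -c "
from gz import *
st();lev();arc([1.41-0.03*i for i in range(1,6)])
for n in('top','scene'): cv2.imwrite(f'pics/{n}15.png',viewer.grab_frame(n)[:,:,::-1])
cv2.imwrite('pics/t15.png',cv2.resize(cv2.imread('pics/top15.png')[145:265,225:345],None,fx=5,fy=5,interpolation=cv2.INTER_LANCZOS4))
gz([14,15],'pics/g15.png')"
```

```text
t 13.3 pos [572.  230.   76.1] rot [-3.14e+00 -3.00e-03 -1.66e-01] jig [ 32.  205.1] yawj -0.35 F [-4.4  4.9 -0.2] op 0.25 q [ 0.38  0.55  1.78 -0.    0.81  0.55]
lever theta 1.405 r 85.2
1.38 [0.0022, 0.0002, 0.0001] [-0.001, -0.003, 0.025]
1.35 [0.0047, 0.0003, 0.0001] [-0.001, -0.003, 0.055]
1.32 [0.0073, 0.0005, 0.0001] [-0.002, -0.003, 0.085]
1.29 [0.0098, 0.0008, 0.0001] [-0.002, -0.003, 0.115]
1.26 [0.0123, 0.0011, 0.0001] [-0.002, -0.003, 0.145]
```

View pics/g15.png

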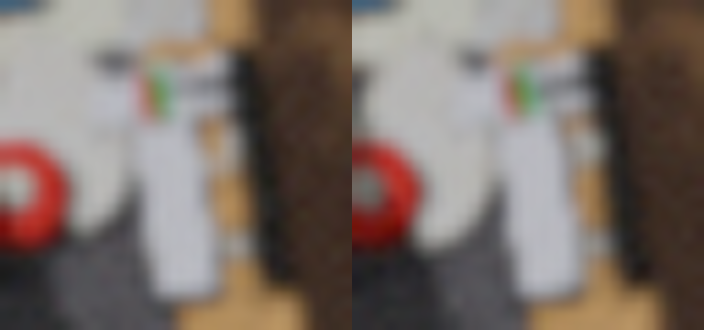

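View pics/t15.png

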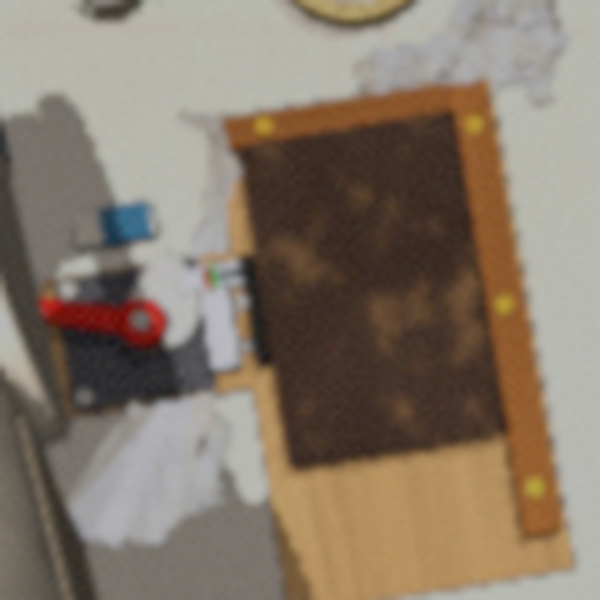

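```bash
cat > prof.py <<'E'
from gz import *
def prof(i,xr=(-26,-4),z=36):
    im=cv2.imread(f'pics/top{i}.png').astype(np.float32)
    ys=np.arange(60,115,1.0);xs=np.arange(*xr,1.0)
    X,Y=np.meshgrid(xs,ys);uv=proj('top',pts(J,np.c_[X.ravel(),Y.ravel(),0*X.ravel()+z])).astype(np.float32)
    v=cv2.remap(im,uv[:,0].reshape(X.shape),uv[:,1].reshape(X.shape),cv2.INTER_CUBIC)
    return ys,v.mean(1)
if __name__=='__main__':
    import sys
    P=[prof(i)[1] for i in sys.argv[1:]]
    ys=prof(sys.argv[1])[0]
    for k in range(0,len(ys)):
        print(int(ys[k]),*[f"{p[k][0]:4.0f}/{p[k][2]:4.0f}" for p in P])
E
python3 prof.py 10 14 15
```

```text
60   36/  62   35/  59   32/  53
61   36/  62   33/  55   31/  49
62   37/  64   32/  50   30/  44
63   39/  70   31/  45   30/  40
64   43/  81   31/  41   30/  37
65   50/  97   32/  37   32/  37
66   59/ 116   33/  37   35/  41
67   68/ 134   34/  40   39/  50
68   76/ 149   38/  48   46/  65
69   84/ 162   45/  63   56/  83
70   89/ 171   54/  81   66/ 102
71   93/ 177   65/ 102   77/ 121
72   96/ 181   77/ 123   87/ 136
73   96/ 181   88/ 139   95/ 146
74   94/ 178   96/ 152  103/ 151
75   89/ 170  102/ 160  112/ 153
76   80/ 156  105/ 163  123/ 154
77   67/ 134  109/ 161  137/ 155
78   54/ 108  114/ 158  151/ 158
79   43/  81  123/ 155  164/ 163
80   35/  58  137/ 155  176/ 170
81   33/  44  151/ 158  183/ 176
82   35/  42  166/ 164  187/ 180
83   40/  51  178/ 171  189/ 181
84   50/  69  185/ 177  189/ 182
85   63/  89  189/ 181  189/ 182
86   77/ 108  190/ 182  189/ 182
87   90/ 125  190/ 183  190/ 183
88  101/ 137  190/ 183  190/ 183
89  108/ 143  190/ 183  189/ 182
90  111/ 144  189/ 182  185/ 178
91  111/ 138  189/ 182  179/ 173
92  110/ 130  188/ 180  169/ 163
93  112/ 125  183/ 176  153/ 147
94  120/ 126  177/ 170  132/ 127
95  133/ 133  165/ 160  113/ 108
96  148/ 145  148/ 143   97/  94
97  162/ 157  128/ 124   88/  86
98  174/ 168  108/ 105   85/  83
99  184/ 177   94/  91   86/  83
100  188/ 181   86/  83   88/  86
101  190/ 184   82/  80   92/  90
102  191/ 185   82/  80   95/  94
103  192/ 185   84/  82   98/  97
104  192/ 184   85/  84  102/ 100
105  191/ 184   87/  85  104/ 103
106  191/ 184   88/  87  106/ 104
107  190/ 183   91/  90  108/ 107
108  188/ 181   92/  92  109/ 108
109  183/ 176   94/  93  108/ 108
110  176/ 169   94/  93  108/ 107
111  163/ 157   93/  92  105/ 105
112  144/ 139   91/  89  100/ 100
113  123/ 118   88/  86   94/  94
114  104/ 101   84/  83   86/  87
```

Request:
send_rows(
  plan=[
    [[0.0025,0.0002,0],[0,0,0.03],-0.5],
    [[0.005,0.0003,0],[0,0,0.06],-0.5],
    [[0.0075,0.0006,0],[0,0,0.09],-0.5],
    [[0.01,0.0009,0],[0,0,0.12],-0.5],
    [[0.0125,0.0012,0],[0,0,0.15],-0.5],
  ],
)

```text
clock: 13.82
eef_pos: [584.0, 226.9, 76.1]
tcp_rot: [-3.139, -0.003, -0.314]
contact_force: [-4.5, 4.2, -1.2]
opening: 0.251
```

```bash
cat > ed.py <<'E'
from prof import *
def edges(i):
    ys,p=prof(i);b=p[:,0];r=p[:,2]
    # jaw edge: last crossing of blue 150 upward ; pad left edge: from darkest
    k0=np.argmin(r[:26]) if i!=10 else 21
    f=lambda a,l,k:next((ys[j]+(l-a[j])/(a[j+1]-a[j]) for j in range(k,len(a)-1) if a[j]<l<=a[j+1]),None)
    pl=f(r,100,k0);je=f(b,150,k0);print(i,'pad',pl.round(2),'jaw',je.round(2),'press',round(10.5-(je-pl),2))
E
python3 -c "
from ed import *
st();lev();arc([1.26-0.02*i for i in range(1,6)])
for n in('top','scene'): cv2.imwrite(f'pics/{n}16.png',viewer.grab_frame(n)[:,:,::-1])
for i in (10,14,15,16): edges(i)
gz([15,16],'pics/g16.png')"
```

```text
t 13.82 pos [584.  226.9  76.1] rot [-3.139e+00 -3.000e-03 -3.140e-01] jig [ 43.2 199.8] yawj -0.498 F [-4.5  4.2 -1.2] op 0.25 q [ 0.37  0.56  1.76 -0.    0.82  0.68]
lever theta 1.26 r 85.0
1.24 [0.0017, -0.0, 0.0001] [-0.002, -0.003, 0.017]
1.22 [0.0034, 0.0, 0.0001] [-0.002, -0.003, 0.037]
1.2 [0.0051, 0.0001, 0.0001] [-0.002, -0.003, 0.057]
1.18 [0.0068, 0.0002, 0.0001] [-0.002, -0.003, 0.077]
1.16 [0.0085, 0.0004, 0.0001] [-0.002, -0.003, 0.097]
10 pad 85.56 jaw 96.14 press -0.08
14 pad 70.89 jaw 80.91 press 0.48
15 pad 69.88 jaw 77.93 press 2.45
16 pad 69.96 jaw 76.12 press 4.35
```

View pics/g16.png

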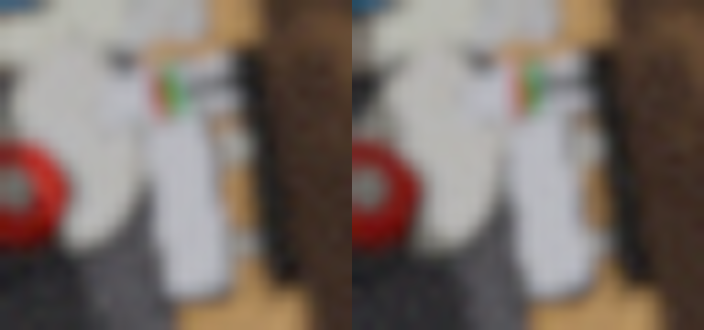

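Request:
send_rows(
  plan=[
    [[-0.001,0,0],[0,0,0],-0.2],
    [[-0.001,0,0],[0,0,0],0.2],
    [[-0.001,0,0],[0,0,0],0.2],
    [[-0.001,0,-0.02],[0,0,0],0.2],
    [[-0.001,0,-0.06],[0,0,0],0.2],
  ],
)

```text
clock: 14.33
eef_pos: [580.4, 225.7, 132.5]
tcp_rot: [3.139, 0.003, -0.313]
contact_force: [0.6, 0.7, -0.1]
opening: 0.599
```

```bash
python3 -c "
from ed import *
st()
for n in('top','scene'): cv2.imwrite(f'pics/{n}17.png',viewer.grab_frame(n)[:,:,::-1])
for i in (16,17): edges(i)
shift(436,-307,180,-0.5,'w')"
```

```text
t 14.33 pos [580.4 225.7 132.5] rot [ 3.139e+00  3.000e-03 -3.130e-01] jig [ 39.5 199.3] yawj -0.497 F [ 0.6  0.7 -0.1] op 0.6 q [ 0.37  0.48  1.73 -0.    0.93  0.68]
16 pad 69.96 jaw 76.12 press 4.35
17 pad 69.9 jaw 75.97 press 4.43
shift [0.0216, 0.5552, -0.0424] rot [-0.009, -0.01, 0.187] dist 0.557
```

Request:
send_rows(
  plan=[
    [[0.002,0.04,-0.01],[0,0,0.04],1],
    [[0.004,0.08,-0.02],[0,0,0.08],1],
    [[0.006,0.12,-0.03],[0,0,0.12],1],
    [[0.008,0.16,-0.04],[0,0,0.16],1],
    [[0.01,0.2,-0.042],[0,0,0.187],1],
  ],
)

```text
clock: 14.85
eef_pos: [534.4, 33.0, 184.0]
tcp_rot: [-3.131, -0.012, -0.5]
contact_force: [1.0, 0.2, -0.0]
opening: 0.998
```

```bash
python3 -c "
from go import *
st()
shift(436,-307,180,-0.5,'w')"
```

```text
t 14.85 pos [534.4  33.  184. ] rot [-3.131 -0.012 -0.5  ] jig [-41.   18.3] yawj -0.685 F [ 1.   0.2 -0. ] op 1.0 q [0.06 0.29 1.9  0.   0.94 0.56]
shift [0.0767, 0.3456, 0.0011] rot [-0.011, -0.012, -0.0] dist 0.354
```

Request:
send_rows(
  plan=[
    [[0.009,0.04,0],[0,0,0],1],
    [[0.018,0.08,0],[0,0,0],1],
    [[0.027,0.12,0],[0,0,0],1],
    [[0.036,0.16,0],[0,0,0],1],
    [[0.045,0.2,0],[0,0,0],1],
  ],
)

```text
clock: 15.27
eef_pos: [477.4, -166.1, 182.7]
tcp_rot: [-3.131, -0.013, -0.499]
contact_force: [1.7, -0.7, 0.1]
opening: 1.002
```

Request:
send_rows(
  plan=[
    [[0.008,0.035,0],[0,0,0],1],
    [[0.016,0.07,0.01],[0,0,0],1],
    [[0.024,0.11,0.02],[0,0,0],1],
    [[0.031,0.14,0.03],[0,0,0],1],
    [[0.031,0.14,0.03],[0,0,0],1],
  ],
)

```text
clock: 15.68
eef_pos: [436.3, -308.2, 150.3]
tcp_rot: [-3.132, -0.014, -0.502]
contact_force: [-0.0, -0.1, 0.3]
opening: 1.001
```

```bash
python3 -c "
from go import *
st()
shift(436,-307,34,-0.5,'w')
for n in('top','scene'): cv2.imwrite(f'pics/{n}18.png',viewer.grab_frame(n)[:,:,::-1])
ims=[cv2.resize(cv2.imread(f'pics/{n}18.png')[y:y+120,x:x+120],(400,400),interpolation=cv2.INTER_CUBIC) for n,x,y in (('top',370,190),('scene',360,230))]
cv2.imwrite('pics/w18.png',np.hstack(ims))
for n in('top','scene'):
  for d in viewer.cut_out('weight',n)[:4]:
    ys,xs=np.nonzero(d['mask']);print(n,d['p'],d['extent'],unproj(n,(xs.mean(),ys.mean()),20)[0].round())
"
```

```text
t 15.68 pos [ 436.3 -308.2  150.3] rot [-3.132 -0.014 -0.502] jig [-200.  -299.2] yawj -0.686 F [-0.  -0.1  0.3] op 1.0 q [-0.62  0.33  1.93  0.01  0.87 -0.13]
shift [-0.0024, 0.0001, 0.1163] rot [-0.009, -0.014, -0.002] dist 0.116
top 0.55 [369.9, 307.1, 19.7, 18.3] [ 280. -193.   20.]
top 0.22 [233.5, 158.4, 106.4, 106.7] [516.   4.  20.]
scene 0.71 [337.3, 309.9, 23.1, 28.1] [ 275. -200.   20.]
scene 0.6 [415.4, 287.4, 23.6, 28.2] [ 431. -312.   20.]
scene 0.59 [422.5, 319.9, 27.3, 25.8] [ 349. -370.   20.]
```

View pics/w18.png

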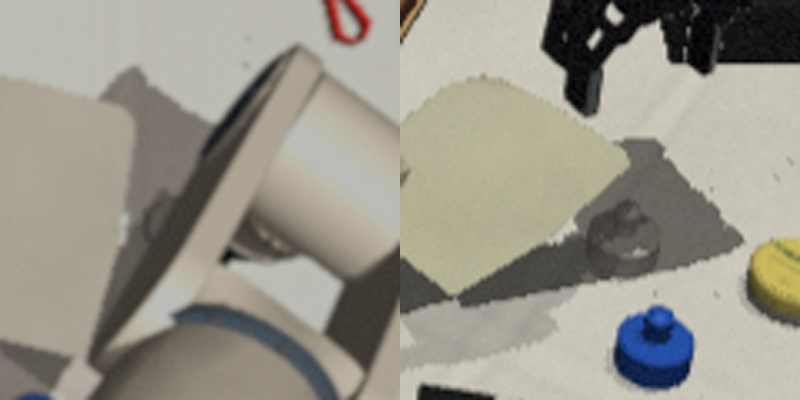

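Request:
send_rows(
  plan=[
    [[-0.001,0,0.03],[0,0,0],1],
    [[-0.002,0,0.06],[-0.009,-0.014,0],1],
    [[-0.002,0,0.09],[-0.009,-0.014,0],1],
    [[-0.002,0,0.11],[-0.009,-0.014,0],1],
    [[-0.002,0,0.119],[-0.009,-0.014,0],1],
  ],
)

```text
clock: 16.3
eef_pos: [438.1, -299.9, 30.8]
tcp_rot: [-3.139, 0.003, -0.497]
contact_force: [-0.3, 0.1, 0.8]
opening: 1.001
```

```bash
python3 -c "
from go import *
st()
for n in('scene',): cv2.imwrite(f'pics/{n}19.png',viewer.grab_frame(n)[:,:,::-1])
cv2.imwrite('pics/w19.png',cv2.resize(cv2.imread('pics/scene19.png')[230:350,360:500],None,fx=5,fy=5,interpolation=cv2.INTER_CUBIC))
"
```

```text
t 16.3 pos [ 438.1 -299.9   30.8] rot [-3.139e+00  3.000e-03 -4.970e-01] jig [-196.7 -291.3] yawj -0.681 F [-0.3  0.1  0.8] op 1.0 q [-0.6   0.53  1.98  0.    0.64 -0.11]
```

View pics/w19.png

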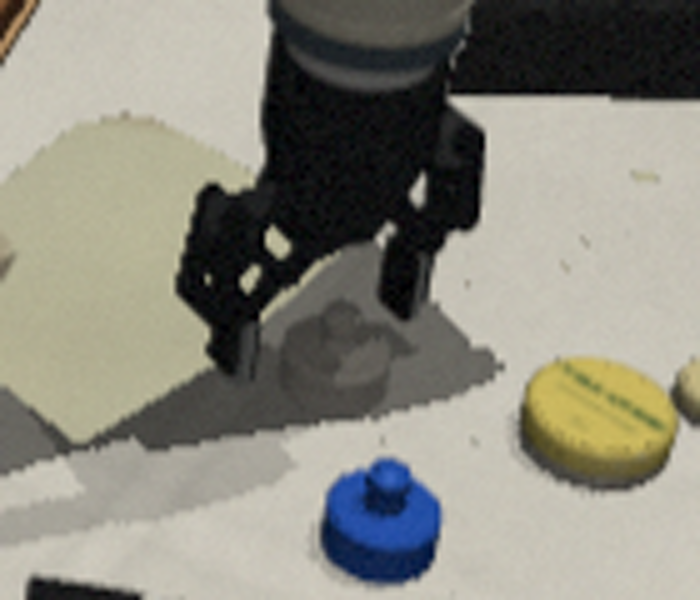

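Request:
send_rows(
  plan=[
    [[0,0.003,0],[0,0,0],1],
    [[0,0.006,0],[0,0,0],1],
    [[0,0.009,0],[0,0,0],1],
    [[0,0.01,0],[0,0,0],1],
    [[0,0.01,0],[0,0,0],0.7],
  ],
)

```text
clock: 16.77
eef_pos: [433.5, -309.5, 31.5]
tcp_rot: [-3.139, 0.002, -0.498]
contact_force: [-0.6, -0.3, -0.2]
opening: 0.885
```

```bash
python3 -c "
from go import *
st()
for n in('scene',): cv2.imwrite(f'pics/{n}20.png',viewer.grab_frame(n)[:,:,::-1])
cv2.imwrite('pics/w20.png',cv2.resize(cv2.imread('pics/scene20.png')[250:330,380:480],None,fx=7,fy=7,interpolation=cv2.INTER_CUBIC))
"
```

```text
t 16.77 pos [ 433.5 -309.5   31.5] rot [-3.139e+00  2.000e-03 -4.980e-01] jig [-203. -300.] yawj -0.682 F [-0.6 -0.3 -0.2] op 0.88 q [-0.62  0.53  1.98  0.    0.64 -0.13]
```

View pics/w20.png

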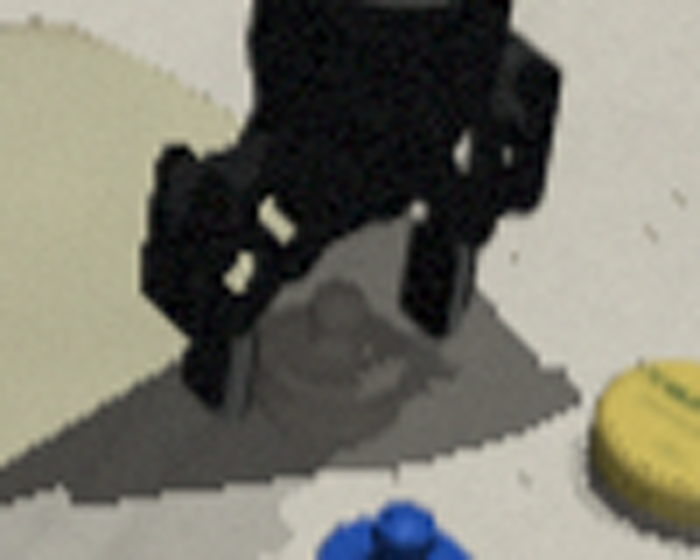

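Request:
send_rows(
  plan=[
    [[0,0,0],[0,0,0],0.3],
    [[0,0,0],[0,0,0],0],
    [[0,0,0],[0,0,0],-0.3],
    [[0,0,0],[0,0,0],-0.3],
    [[0,0,0],[0,0,0],-0.3],
  ],
  squeeze=40,
)

```text
clock: 17.23
eef_pos: [435.2, -310.6, 32.7]
tcp_rot: [-3.14, -0.002, -0.498]
contact_force: [1.9, -1.0, 11.4]
opening: 0.516
```

Request:
send_rows(
  plan=[
    [[0,0,0],[0,0,0],-0.3],
    [[0,0,-0.003],[0,0,0],-0.3],
    [[0,0,-0.01],[0,0,0],-0.3],
    [[0,0,-0.02],[0,0,0],-0.3],
    [[0,0,-0.03],[0,0,0],-0.3],
  ],
)

```text
clock: 17.65
eef_pos: [434.7, -310.3, 63.2]
tcp_rot: [-3.14, -0.001, -0.498]
contact_force: [-0.1, 0.3, -4.3]
opening: 0.512
```

```bash
python3 -c "
from go import *
st()
for n in('scene',): cv2.imwrite(f'pics/{n}21.png',viewer.grab_frame(n)[:,:,::-1])
cv2.imwrite('pics/w21.png',cv2.resize(cv2.imread('pics/scene21.png')[230:350,360:500],None,fx=5,fy=5,interpolation=cv2.INTER_CUBIC))
"
```

```text
t 17.65 pos [ 434.7 -310.3   63.2] rot [-3.14e+00 -1.00e-03 -4.98e-01] jig [-201.9 -301. ] yawj -0.682 F [-0.1  0.3 -4.3] op 0.51 q [-0.62  0.47  1.97  0.    0.7  -0.13]
```

View pics/w21.png

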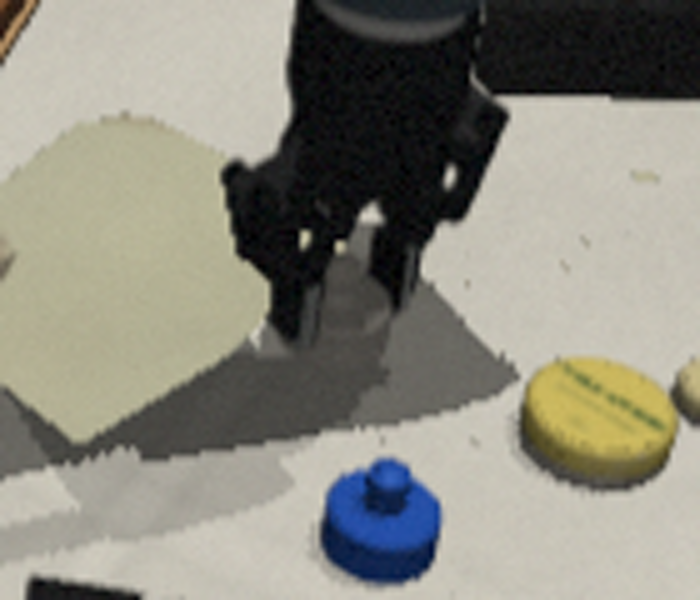

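```bash
python3 -c "
from go import *
x,y,_=pts(J,[(2,3,0)])[0];print(x,y)
shift(x,y,150,-0.498,'w')"
```

```text
579.5084415518652 25.87296759675129
shift [-0.0342, -0.3648, -0.0843] rot [-0.002, -0.004, 0.0] dist 0.376
```

Request:
send_rows(
  plan=[
    [[0,-0.005,-0.02],[0,0,0],-0.3],
    [[-0.002,-0.02,-0.045],[0,0,0],-0.3],
    [[-0.004,-0.045,-0.07],[0,0,0],-0.3],
    [[-0.007,-0.075,-0.084],[0,0,0],-0.3],
    [[-0.01,-0.107,-0.087],[0,0,0],-0.3],
  ],
)

```text
clock: 18.12
eef_pos: [479.4, -212.4, 155.9]
tcp_rot: [-3.14, -0.009, -0.499]
contact_force: [1.5, -1.1, -4.9]
opening: 0.515
```

Request:
send_rows(
  plan=[
    [[-0.003,-0.033,0],[0,0,0],-0.3],
    [[-0.006,-0.066,0],[0,0,0],-0.3],
    [[-0.009,-0.1,0],[0,0,0],-0.3],
    [[-0.012,-0.133,0],[0,0,0],-0.3],
    [[-0.015,-0.165,0],[0,0,0],-0.3],
  ],
)

```text
clock: 18.53
eef_pos: [545.5, -58.6, 156.7]
tcp_rot: [-3.14, -0.01, -0.499]
contact_force: [-0.4, 0.1, -4.0]
opening: 0.517
```

```bash
python3 -c "
from go import *
st();shift(579.5,25.9,85,-0.498,'w')"
```

```text
t 18.53 pos [545.5 -58.6 156.7] rot [-3.14  -0.01  -0.499] jig [-46.9 -73.8] yawj -0.683 F [-0.4  0.1 -4. ] op 0.52 q [-0.11  0.35  1.89 -0.    0.9   0.39]
shift [-0.0113, -0.0903, 0.0718] rot [-0.002, -0.01, -0.001] dist 0.116
```

Request:
send_rows(
  plan=[
    [[-0.004,-0.033,0],[0,0,0],-0.3],
    [[-0.008,-0.065,0],[0,0,0],-0.3],
    [[-0.011,-0.09,0.01],[0,-0.005,0],-0.3],
    [[-0.011,-0.09,0.035],[0,-0.01,0],-0.3],
    [[-0.011,-0.09,0.06],[0,-0.01,0],-0.3],
  ],
)

```text
clock: 18.95
eef_pos: [581.2, 27.3, 97.6]
tcp_rot: [-3.137, -0.003, -0.496]
contact_force: [-0.6, -0.8, -4.6]
opening: 0.515
```

```bash
python3 -c "
from go import *
st();shift(579.5,25.9,68,-0.498,'w')
for n in('scene',): cv2.imwrite(f'pics/{n}22.png',viewer.grab_frame(n)[:,:,::-1])
cv2.imwrite('pics/w22.png',cv2.resize(cv2.imread('pics/scene22.png')[160:270,250:390],None,fx=5,fy=5,interpolation=cv2.INTER_CUBIC))
"
```

```text
t 18.95 pos [581.2  27.3  97.6] rot [-3.137e+00 -3.000e-03 -4.960e-01] jig [3.9 4.1] yawj -0.68 F [-0.6 -0.8 -4.6] op 0.51 q [0.04 0.48 1.85 0.   0.81 0.54]
shift [-0.0009, 0.0022, 0.0296] rot [-0.004, -0.003, 0.002] dist 0.03
```

View pics/w22.png

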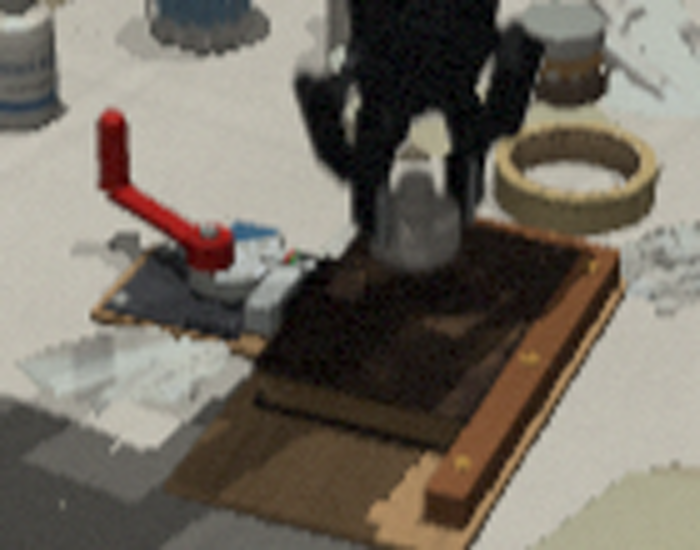

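Request:
send_rows(
  plan=[
    [[0,0.001,0.006],[0,0,0],-0.3],
    [[0,0.002,0.012],[0,0,0],-0.3],
    [[0,0.002,0.017],[0,0,0],-0.3],
    [[0,0.002,0.021],[0,0,0],-0.3],
    [[0,0.002,0.024],[0,0,0],-0.3],
  ],
)

```text
clock: 19.42
eef_pos: [576.8, 24.4, 68.7]
tcp_rot: [-3.141, 0.003, -0.498]
contact_force: [0.2, 0.3, -4.5]
opening: 0.514
```

Request:
send_rows(
  plan=[
    [[0,0,0.001],[0,0,0],-0.3],
    [[0,0,0.002],[0,0,0],-0.3],
    [[0,0,0.003],[0,0,0],-0.3],
    [[0,0,0.004],[0,0,0],-0.3],
    [[0,0,0.004],[0,0,0],-0.3],
  ],
)

```text
clock: 19.83
eef_pos: [577.3, 24.2, 66.8]
tcp_rot: [-3.141, 0.002, -0.498]
contact_force: [-6.5, -1.9, 15.8]
opening: 0.52
```

```bash
python3 -c "
from go import *
st()"
```

```text
t 19.83 pos [577.3  24.2  66.8] rot [-3.141e+00  2.000e-03 -4.980e-01] jig [-0.5  1.8] yawj -0.682 F [-6.5 -1.9 15.8] op 0.52 q [0.04 0.52 1.87 0.   0.76 0.53]
```

Request:
send_rows(
  plan=[
    [[0,0,0],[0,0,0],0.0],
    [[0,0,0],[0,0,0],0.1],
    [[0,0,0],[0,0,0],0.25],
    [[0,0,0],[0,0,0],0.4],
    [[0,0,0],[0,0,0],0.5],
  ],
)

```text
clock: 20.25
eef_pos: [577.6, 24.3, 66.8]
tcp_rot: [-3.141, 0.001, -0.498]
contact_force: [-0.5, 0.0, -0.1]
opening: 0.748
```

```bash
python3 -c "
from ed import *
st()
for n in('scene',): cv2.imwrite(f'pics/{n}23.png',viewer.grab_frame(n)[:,:,::-1])
cv2.imwrite('pics/w23.png',cv2.resize(cv2.imread('pics/scene23.png')[160:270,250:390],None,fx=5,fy=5,interpolation=cv2.INTER_CUBIC))
"
```

```text
t 20.25 pos [577.6  24.3  66.8] rot [-3.141e+00  1.000e-03 -4.980e-01] jig [-0.2  1.8] yawj -0.682 F [-0.5  0.  -0.1] op 0.75 q [0.04 0.52 1.87 0.   0.76 0.53]
```

View pics/w23.png

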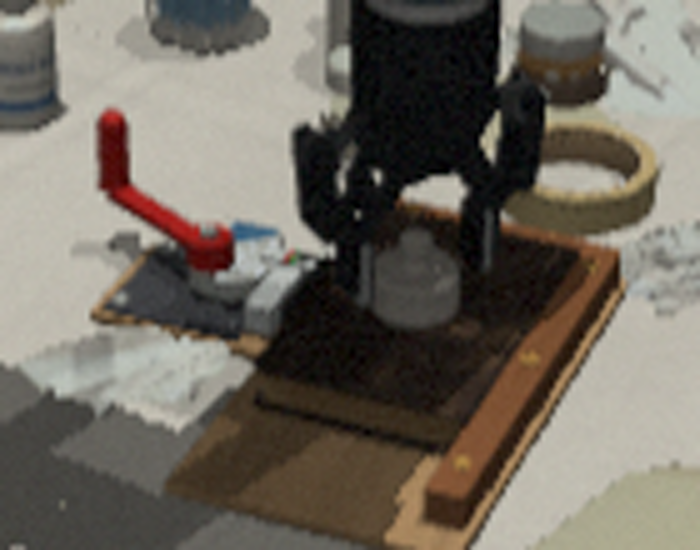

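Request:
send_rows(
  plan=[
    [[0,0,0],[0,0,0],1],
    [[0,0,0],[0,0,0],1],
    [[0,0,-0.01],[0,0,0],1],
    [[0,0,-0.04],[0,0,0],1],
    [[0,0,-0.08],[0,0,0],1],
  ],
)

```text
clock: 20.72
eef_pos: [575.4, 24.1, 145.6]
tcp_rot: [3.14, 0.007, -0.498]
contact_force: [0.4, 0.2, 0.5]
opening: 0.997
```

Request:
send_rows(
  plan=[
    [[0,0.02,-0.03],[0,0,0],1],
    [[0,0.06,-0.05],[0,0,0],1],
    [[0,0.1,-0.06],[0,0,0],1],
    [[0,0.14,-0.06],[0,0,0],1],
    [[0,0.18,-0.06],[0,0,0],1],
  ],
)

```text
clock: 21.13
eef_pos: [489.5, -135.5, 207.9]
tcp_rot: [3.14, 0.004, -0.497]
contact_force: [0.7, -1.3, -0.2]
opening: 0.999
```

Request:
send_rows(
  plan=[
    [[0,0.04,0],[0,0,0],1],
    [[0,0.08,0],[0,0,0],1],
    [[0,0.11,0],[0,0,0],1],
    [[0,0.13,0],[0,0,0],1],
    [[0,0.13,0],[0,0,0],1],
  ],
)

```text
clock: 21.55
eef_pos: [425.9, -252.6, 208.9]
tcp_rot: [3.139, 0.003, -0.5]
contact_force: [0.2, -0.9, -0.2]
opening: 1.003
```

```bash
python3 -c "
from ed import *
st()
for n in('top','scene'): cv2.imwrite(f'pics/{n}24.png',viewer.grab_frame(n)[:,:,::-1])
for i in (10,17,24): edges(i)
cv2.imwrite('pics/t24.png',cv2.resize(cv2.imread('pics/top24.png')[145:265,225:345],None,fx=5,fy=5,interpolation=cv2.INTER_LANCZOS4))
cv2.imwrite('pics/s24.png',cv2.resize(cv2.imread('pics/scene24.png')[170:280,250:390],None,fx=5,fy=5,interpolation=cv2.INTER_CUBIC))
gz([10,24],'pics/g24.png')
"
```

```text
t 21.55 pos [ 425.9 -252.6  208.9] rot [ 3.139e+00  3.000e-03 -5.000e-01] jig [-200.  -242.7] yawj -0.684 F [ 0.2 -0.9 -0.2] op 1.0 q [-0.54  0.2   1.95 -0.    0.99 -0.04]
10 pad 85.56 jaw 96.14 press -0.08
17 pad 69.9 jaw 75.97 press 4.43
24 pad 69.72 jaw 75.8 press 4.42
```

View pics/t24.png

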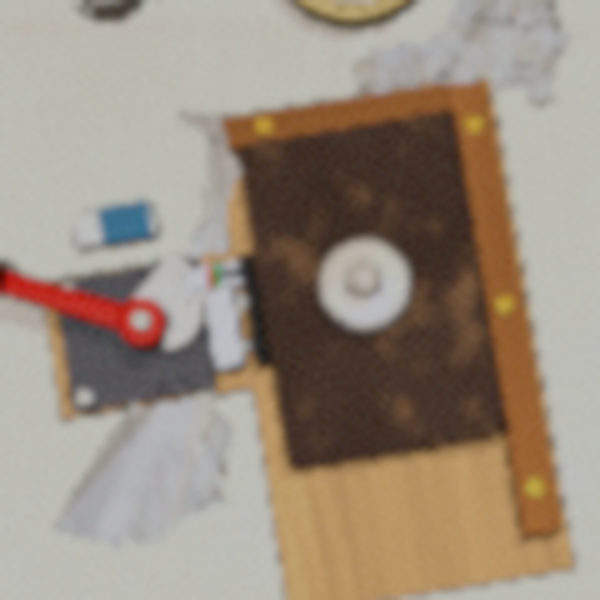

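View pics/s24.png

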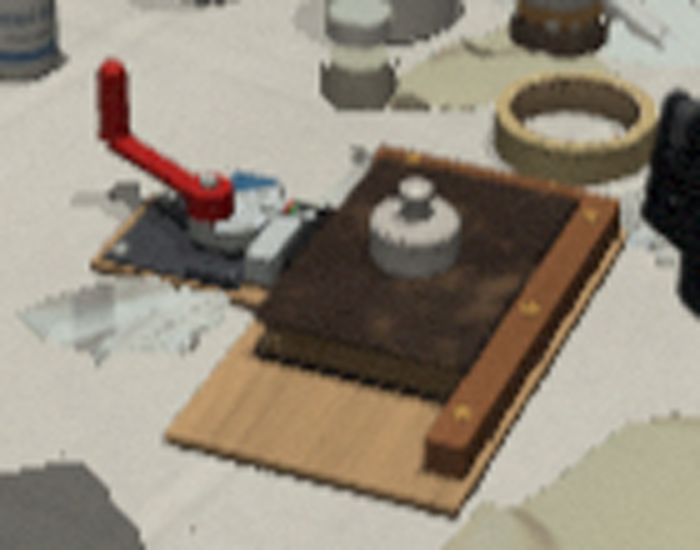

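View pics/g24.png

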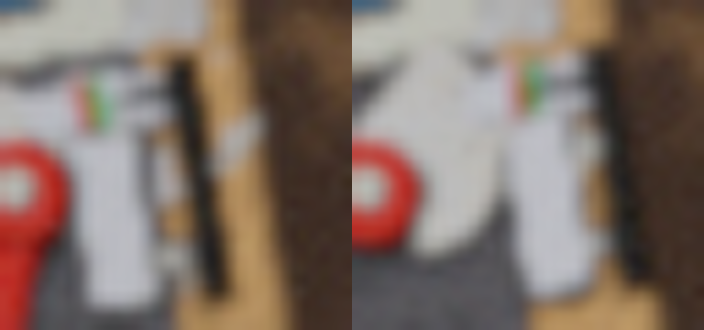

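```bash
python3 -c "
from prof import *
from scipy.ndimage import gaussian_filter1d
# dark pointer row search: show gray map per x for 10 & 24
for i in (10,14,15,24):
    im=cv2.imread(f'pics/top{i}.png').astype(np.float32)
    ys=np.arange(66,108,1.5);xs=np.arange(14,32,2.0)
    for nm,ch in (('g',1),):
        X,Y=np.meshgrid(xs,ys);uv=proj('top',pts(J,np.c_[X.ravel(),Y.ravel(),0*X.ravel()+42])).astype(np.float32)
        v=cv2.remap(im,uv[:,0].reshape(X.shape),uv[:,1].reshape(X.shape),cv2.INTER_CUBIC)
    print(i); 
    for xi in range(len(xs)): print(int(xs[xi]),' '.join(f'{int(a):3d}' for a in v[:,xi].mean(1)))
    print('R-G at 26:',' '.join(f'{int(a):3d}' for a in (v[:,4:6,2]-v[:,4:6,1]).mean(1)))
"

```

```text
10
14 106 123 132 138 142 138 127 100  69  45  38  43  64  86 112 125 134 134 135 142 154 165 168 165 156 151 151 157
16  92 113 126 137 139 136 123  97  67  46  38  44  69  98 126 144 156 161 160 161 164 166 163 153 141 132 132 141
18  89 111 124 135 137 136 122 100  71  50  38  45  68  99 125 144 156 162 163 165 167 166 160 149 135 125 125 138
20  92 112 125 133 136 137 125 107  78  56  38  39  56  82 104 124 133 140 142 147 152 156 154 147 135 124 127 142
22  96 113 126 134 139 139 130 114  83  55  37  36  48  72  90 106 114 122 130 141 151 157 158 153 138 126 127 141
24  98 112 128 138 143 142 134 116  84  52  36  40  58  88 112 128 134 138 144 151 161 167 168 161 143 128 127 139
26  94 113 133 143 149 144 137 114  83  53  38  44  69 101 127 145 152 152 154 157 166 174 174 165 152 139 137 143
28  93 112 133 144 150 145 138 115  86  61  54  60  81 106 130 144 148 143 139 141 151 159 160 153 145 140 142 143
30  88 108 126 140 144 141 135 122 107  94  90  90  99 112 126 133 131 122 115 115 121 129 132 130 127 127 131 131
R-G at 26:  30  32  34  35  36  36  35  32  26  18   7   1   2
[... 2843 characters left out ...]
86
22  40  52  73  94 116 125 131 129 129 125 115 110 112 129 151 173 185 191 191 191 189 188 185 183 182 184 184 184
24  46  61  91 116 139 145 148 143 137 131 123 120 123 139 158 175 186 190 189 188 186 185 182 179 179 182 183 185
26  49  68 102 131 155 165 168 162 153 142 134 130 133 147 162 174 179 177 175 175 179 183 182 180 180 181 182 184
28  64  81 109 134 156 166 166 160 152 142 136 134 139 150 161 166 163 156 151 154 166 177 181 181 181 182 182 183
30  90 102 114 131 145 154 154 150 146 141 138 137 142 148 153 153 144 132 126 132 147 166 175 181 182 183 183 184
R-G at 26:   1   0  -1   0   0   1   0  -2 -12 -22 -32 -21   8  32  34  23   6   0  -2  -2  -1   0   0   0   1   1   1   1
```

```bash
python3 -c "
from go import *
from rig import job
for l in('tin_wax','paste_pot','dispenser'):
  viewer.grab_frame('top')
  for d in viewer.cut_out(l,'top')[:1]:
    ys,xs=np.nonzero(d['mask']);print(l,d['p'],(xs.mean().round(1),ys.mean().round(1)))
print(job.sign_off());st()"
```

```text
the job is handed in; nothing more can be done
None
the job is handed in; nothing more can be done
```

The job is handed in, at about 21.5 s on the robot's clock, with all four steps done. `sign_off` gave no verdict.

- **Eraser:** I swept it off the left side of the board. The last pictures show it on the table beside the clamp tongue.
- **Book:** I pushed it along the board until the force rose to about 12 N at the far stop. It still looks flush with the stop in the last pictures.
- **Cam lever:** I turned it about 1.7 rad with the knob loosely held between the fingers. The pad stopped moving while the jaw kept going, so the book is against the fence.
- **Pad press:** The last top picture gives 4.4 mm, and the lever angle gives about 5.0 mm. The pointer is only a few pixels long. It appears to lie over the green band, but by eye I once read as little as 3.6 mm. All of these are within 2.7–7.3 mm.
- **Weight:** I gripped the grey one by its body, lowered it until it touched the cover, and released it. It stands upright about 5 mm from the middle of the cover, and the arm was clear when I handed in.

**Checks that failed or disagreed:**
- The two cameras differed by about 5 mm on the board's position along x, so I relied on contact force and on changes between pictures.
- My last check that the tin, pot and bottle had not moved printed nothing. No contact with them was planned; the arm descended about 115 mm from the tin and stayed farther from the other two.

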